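# Feeler check of the spice cupboard doors

### The job

Check the door gap of every small cupboard on the work board with the feeler gauge, working from left to right: slide the blade straight into the upright gap at the left edge of the door, about 3 cm deep, or, where the door's inner stile blocks it about 1 cm in, until you feel it jam. Where the blade goes in freely, swing the hook on the roof forward and fully down into its catch over the door; where it jams, fold the hook right back flat along the roof. At the end the gauge stands upright on its cork mat again, and the other things on the board have been left alone.

Things in the scene. Friction and masses are not known exactly. Their poses are not given: they have to be found in the camera images.
- gauge: loose feeler gauge, 0.2 kg: flat steel sole 64 x 44 x 6 mm, on it a black grip block 60 long x 20 wide x 40 high (top 46 mm above the underside; grip it from above across the 20 mm), and a blade ahead. Origin: centre of the sole's underside, under the middle of the block; x = along the block toward the blade tip, y = across it, z up
- gauge_tip (a point): middle of the blade's front end: 95 mm along x and 26 mm up from the gauge's origin. The stiff steel blade stands on edge, 5 mm thick (y), 20 mm tall (16 to 36 mm above the sole's underside), and sticks out 65 mm ahead of the block
- cork_mat: fixed cork mat 160 (x) x 120 (y) x 8 mm at the left of the work board; the gauge lives on it. Origin: centre of its underside, z up. The work board below everything is flat, its top at z = 0.034
- cupboard_left: the left small wooden cupboard (may be absent), heavy (5 kg), standing free, 100 deep x 120 wide x 110 high plus hook, facing the robot. Origin: centre of its underside; x = from the front into it, y = to its left seen from the robot, z up. Front face at x = -50 mm; door and jamb post (left of it) are 8 mm thick with a 9 mm gap between them, y = 36 to 45 mm
- gap_left (a point): on the left cupboard: middle of the mouth of the gap between door and jamb post: in the front face (x = -50 mm), y = +40.5 mm, 55 mm up; axes as the cupboard's. The upright gap runs from 12 to 98 mm above the cupboard's underside, 9 mm wide; behind it is the inner stile or free room for 75 mm
- stile_left (a joint): wooden inner stile behind the left cupboard's door, rad: 0 = it stands right behind the gap (the blade jams on it 9 mm behind the front face), 0.8 = it has dropped aside to the right (the blade goes in freely). Its weight holds it at one of these two ends from start to finish
- hook_left (a joint): steel hook on the roof of the left cupboard, rad: 0 = upright, +1.55 = swung forward and down over the door top into its catch, -1.55 = folded back flat along the roof (both are stops). Stiff hinge (about 0.04 N m), stays where it is left
- pivot_left (a point): hinge of that hook, above the middle of the left cupboard, 118 mm above its underside and 8 mm above the roof; axis = the cupboard's y. Strap 22 mm wide, 6 mm thick, reaches 58 mm from the hinge, with a 16 mm lip at the end that points forward when the hook is upright
- cupboard_mid: the middle small wooden cupboard (may be absent), heavy (5 kg), standing free, 100 deep x 120 wide x 110 high plus hook, facing the robot. Origin: centre of its underside; x = from the front into it, y = to its left seen from the robot, z up. Front face at x = -50 mm; door and jamb post (left of it) are 8 mm thick with a 9 mm gap between them, y = 36 to 45 mm
- gap_mid (a point): on the middle cupboard: middle of the mouth of the gap between door and jamb post: in the front face (x = -50 mm), y = +40.5 mm, 55 mm up; axes as the cupboard's. The upright gap runs from 12 to 98 mm above the cupboard's underside, 9 mm wide; behind it is the inner stile or free room for 75 mm
- stile_mid (a joint): wooden inner stile behind the middle cupboard's door, rad: 0 = it stands right behind the gap (the blade jams on it 9 mm behind the front face), 0.8 = it has dropped aside to the right (the blade goes in freely). Its weight holds it at one of these two ends from start to finish
- hook_mid (a joint): steel hook on the roof of the middle cupboard, rad: 0 = upright, +1.55 = swung forward and down over the door top into its catch, -1.55 = folded back flat along the roof (both are stops). Stiff hinge (about 0.04 N m), stays where it is left
- pivot_mid (a point): hinge of that hook, above the middle of the middle cupboard, 118 mm above its underside and 8 mm above the roof; axis = the cupboard's y. Strap 22 mm wide, 6 mm thick, reaches 58 mm from the hinge, with a 16 mm lip at the end that points forward when the hook is upright
- cupboard_right: the right small wooden cupboard (may be absent), heavy (5 kg), standing free, 100 deep x 120 wide x 110 high plus hook, facing the robot. Origin: centre of its underside; x = from the front into it, y = to its left seen from the robot, z up. Front face at x = -50 mm; door and jamb post (left of it) are 8 mm thick with a 9 mm gap between them, y = 36 to 45 mm
- gap_right (a point): on the right cupboard: middle of the mouth of the gap between door and jamb post: in the front face (x = -50 mm), y = +40.5 mm, 55 mm up; axes as the cupboard's. The upright gap runs from 12 to 98 mm above the cupboard's underside, 9 mm wide; behind it is the inner stile or free room for 75 mm
- stile_right (a joint): wooden inner stile behind the right cupboard's door, rad: 0 = it stands right behind the gap (the blade jams on it 9 mm behind the front face), 0.8 = it has dropped aside to the right (the blade goes in freely). Its weight holds it at one of these two ends from start to finish
- hook_right (a joint): steel hook on the roof of the right cupboard, rad: 0 = upright, +1.55 = swung forward and down over the door top into its catch, -1.55 = folded back flat along the roof (both are stops). Stiff hinge (about 0.04 N m), stays where it is left
- pivot_right (a point): hinge of that hook, above the middle of the right cupboard, 118 mm above its underside and 8 mm above the roof; axis = the cupboard's y. Strap 22 mm wide, 6 mm thick, reaches 58 mm from the hinge, with a 16 mm lip at the end that points forward when the hook is upright
- salt_shaker: bystander, loose: salt shaker, 44 mm wide, 90 high; origin at the centre of its underside
- oregano: bystander, loose: herb jar, 47 mm wide, 98 high; origin at the centre of its underside
- jar_honey: bystander, loose: dark-lidded jar, 64 mm wide, 99 high; origin at the centre of its underside
- tea_box: bystander, loose: cardboard tea box 68 x 131 x 107 mm; origin at the centre of its underside
- mug_blue: bystander, loose: dotted mug 82 mm wide, 91 high; origin at the centre of its underside

How it is judged:
By the outcome, as a careful person would: the job done as asked, in the order asked, and still so for the second after the job is handed in, with the robot touching nothing.
Of cupboard_left, cupboard_mid, cupboard_right only 2 to 3 are there at a start; the rules pass over those that are not, and their reading is None.
At some moment in a run one of gauge may be knocked a few centimetres aside while the robot is not near it.
Once in a run the grip may slacken for a moment while it holds something.
It also fails if it takes over 210 s, if anything falls off the work surface, if the arm or the gripper's body presses on something with over 40 N, if the wrist force passes 120 N, or if a joint passes its speed limit or range.

### The arm

A 7-joint arm with a two-finger parallel gripper is mounted at the origin on a cart in front of the work surface, level with it; the furniture and walls round the work are solid. World frame = base frame: x ahead of the robot, y to its left, z up, the work surface at z = 0. Lengths are in mm, angles in rad, forces in N, time in s.
With the tool pointing down it reaches from about 400 to 875 mm from the base axis. Payload 4.4 kg.
Tool frame: the origin (TCP) lies on the centre line of the jaws, within the pads' length; the fingertips stand 25 mm ahead of it and the grasp point (between the pads) lies 6 mm ahead of it (ctrl.finger_overhang is the distance from the TCP to the fingertips, in mm); z points along the fingers, y is the line along which they close (so a half turn about z gives the same grasp; the last joint's range is limited). The gripper opens to 85 mm and grips with 20 to 120 N. Pads are 22 mm wide; open, the fingers measure 114 mm over their backs; the gripper's body (76 mm by 85 mm) begins 54 mm behind the grasp point. The pads swing forward as they close: fully open they stand 13 mm farther back than shut.
Start: joints at [-0.066, 0.628, 0.038, 1.517, -0.027, 0.996, -0.02], TCP at [650.013, 0.026, 256.313] pointing down, gripper open.
Joint ranges: [-3.06, 3.06], [-0.37, 2.12], [-1.25, 1.32], [0.18, 2.47], [-1.1, 4.24], [0.23, 1.98], [-2.94, 2.94]. Speed limits (rad/s): [2.57, 2.57, 3.14, 3.14, 3.14, 3.14, 3.14].

### API

Orientations are given as [roll, pitch, yaw] about the fixed x, y, z axes, in that order (R = Rz(yaw) Ry(pitch) Rx(roll)).
In Python, from cell import ctrl gives the robot as it stands. The module is installed in compiled form; this text tells all that it offers.
- The arm moves only by the tool play_rows, never from a script. Its argument "targets" is a list of rows, each a list of 5 numbers: the closure, from 0 (fully open) to 1 (shut), then the shift along the tool's x, y, z in cm, then the turn about the tool's z in degrees. In form: [[gripper, dx, dy, dz, spin], ...]. A call has 1 to 10 rows; each row is the pose to reach, as a shift and turn from the pose commanded when the call began, along the tool's axes at that moment; what a row does not reach only later rows make up. A row lasts 1/10 s, in which the tool goes at most 50 mm and 8.59 degrees, less where a joint would pass 70% of its speed; a pose out of reach is approached as far as the arm can. A call with a gripper value outside its range is refused whole. The fingers move at their own pace and stop on an object; the grip force is fixed at half the most. Time passes only in rows, so rows that repeat a pose let the fingers close. It gives the time, the measured TCP pose, the force, the opening and the grip force at its end, in the units of the state.
- ctrl.read_state(): the state, without advancing time (a new reading comes with each control period).
- ctrl.get_image(name): name is "scene" or "side" or "wrist"; returns (picture, depth): 384x512x3 uint8, red, green, blue; 384x512 float32, mm along the optical axis (not along the pixel's ray), 0 where there is no reading.
- ctrl.calibration(name): a dict with "vfov" (degrees; the focal length in pixels is half the picture's height over the tangent of half this angle, whatever the lens; pixels are square), "cx", "cy" (the principal point, pixels), "extrinsics" (4x4, takes a point from camera to world coordinates); the wrist camera has in their place "mount" (4x4, takes a point from camera to tool coordinates, whose origin is the TCP and whose axes are the flange's). Camera axes: x right, y down, z forward; pixel columns grow to the right and rows downward; lengths in mm; the calibration is good to about 2 mm. A picture is of the moment at which its call begins: read the wrist's pose just before it. calibration takes no time and is no camera call.
- ctrl.finish_job(): hands the job in; it is judged then, once.
Trained networks look in the newest picture that a camera, given by its name, has taken for a name from the list of things; names that differ only in an ending like _2 or _b are one class to them, and where a whole thing is asked for, a point or a joint stands for the part that bears it (a point fixed in the world has none). Each returns a list of dicts, best first, with "confidence" (0 to 1); they miss things now and then, are a little off and sometimes report something else, mostly with a low value. They report only what shows in the picture. A call takes as long as a camera call.
- ctrl.search_frame(camera, name): "bbox" ([left, top, right, bottom] in pixels, round what is visible of it).
- ctrl.trace(camera, name): "pixels" (384x512 bool, what is visible of it) and "bbox" ([left, top, right, bottom] in pixels, round what is visible of it).
The state is a dict: "clock": time; "qpos": joint angles; "qd": joint speeds; "tau": joint torques, N m; "eef_pos": TCP position; "tool_rot": TCP orientation; "force": force on the tool from outside, world axes, zero at the start; "torque": the same for the moment, N m; "width": finger opening in mm; "gripper_force": force on a finger pad.
Only numpy, scipy, OpenCV 4.12 (cv2) and the standard library are available. Lean on these libraries where they do the work, as an engineer would, in place of code of your own. Each camera call takes 0.05 s, during which the arm holds its last target. There are 200 camera calls.

## Working session

There is one attempt and no reset: what is moved stays moved. The work goes in short steps, Python scripts to look and compute and a tool call to move; the robot and the scene stay as the last step left them, time stands still between calls to the robot, and variables do not carry over. Pictures are saved under pics/ and viewed, at most 14 in all, crops included, and the job is handed in when it is done.

Besides the shell and the picture viewer there is one more tool, called after "Request:" in YAML: its name, and indented under it one key for each argument. play_rows: Moves the arm, as the interface text tells. Its arguments: {"type":"object","properties":{"targets":{"type":"array"}},"required":["targets"]}

```bash
mkdir -p pics; ls; python3 - <<'E'
from cell import ctrl
import cv2,numpy as np
s=ctrl.read_state(); print(s)
ims=[]
for c in ["scene","side"]:
    p,d=ctrl.get_image(c); cv2.imwrite(f"pics/{c}0.png",p[:,:,::-1]); np.savez(f"/tmp/{c}0.npz",p=p,d=d)
    k=ctrl.calibration(c); print(c,k['vfov'],k['cx'],k['cy']); print(np.round(k['extrinsics'],3))
    for n in ["gauge","cork_mat","cupboard_left","cupboard_mid","cupboard_right","hook_left"]:
        print(n,[(np.round(r['bbox']).tolist(),round(r['confidence'],2)) for r in ctrl.search_frame(c,n)])
print(ctrl.calibration("wrist"))
E
```

```text
pics
{'clock': 0.0, 'qpos': array([-0.06585697,  0.62935436,  0.03844954,  1.51835302, -0.02703073,
        0.99628545, -0.02002628]), 'qd': array([ 0.00100857, -0.00087958, -0.00066389, -0.0007506 ,  0.00038198,
       -0.00050477,  0.0018232 ]), 'tau': array([-1.11932164e-03, -5.63405585e+01,  1.22606792e+00, -1.93450052e+01,
        1.09587883e-02,  1.05136272e-02, -8.84369996e-06]), 'eef_pos': array([6.49433577e+02, 7.10083645e-02, 2.55388621e+02]), 'tool_rot': array([-3.13971042e+00,  3.66152650e-06,  1.57080450e+00]), 'force': array([-0.03010204, -0.37738297,  0.28264294]), 'torque': array([-0.00644191, -0.02519368, -0.04067606]), 'gripper_force': 0.0, 'width': 85.21624391360807}
scene 51.794759168342274 255.06530061245022 191.2588644964412
[[ 7.810000e-01 -2.560000e-01  5.700000e-01 -3.167250e+02]
 [-6.250000e-01 -3.030000e-01  7.190000e-01 -1.071141e+03]
 [-1.200000e-02 -9.180000e-01 -3.970000e-01  7.395450e+02]
 [ 0.000000e+00  0.000000e+00  0.000000e+00  1.000000e+00]]
gauge [([181.0, 178.0, 202.0, 202.0], 0.58)]
cork_mat [([170.0, 186.0, 210.0, 205.0], 0.87), ([344.0, 229.
[... 753 characters left out ...]
[([223.0, 212.0, 258.0, 262.0], 0.78), ([232.0, 168.0, 266.0, 219.0], 0.23)]
cupboard_mid [([231.0, 168.0, 266.0, 220.0], 0.67)]
cupboard_right [([238.0, 131.0, 275.0, 178.0], 0.78)]
hook_left [([224.0, 210.0, 256.0, 263.0], 0.63), ([235.0, 208.0, 240.0, 223.0], 0.45)]
{'vfov': 67.87117694764953, 'cx': 257.80443798065403, 'cy': 192.07443363101655, 'mount': array([[ 4.84582273e-04, -9.60729428e-01, -2.77486452e-01,
         7.00775972e+01],
       [ 9.99999537e-01,  2.34969708e-04,  9.32801343e-04,
         6.02614768e-01],
       [-8.30968790e-04, -2.77486776e-01,  9.60729098e-01,
        -1.18604844e+02],
       [ 0.00000000e+00,  0.00000000e+00,  0.00000000e+00,
         1.00000000e+00]])}
```

View images.

```bash
python3 - <<'E'
import cv2,numpy as np
a=cv2.imread("pics/scene0.png")[120:330,130:430]; b=cv2.imread("pics/side0.png")[100:330,170:370]
cv2.imwrite("pics/a.png",cv2.resize(a,None,fx=2.6,fy=2.6,interpolation=cv2.INTER_CUBIC)); cv2.imwrite("pics/b.png",cv2.resize(b,None,fx=2.6,fy=2.6,interpolation=cv2.INTER_CUBIC))
E
```

```text
(no output)
```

View pics/a.png

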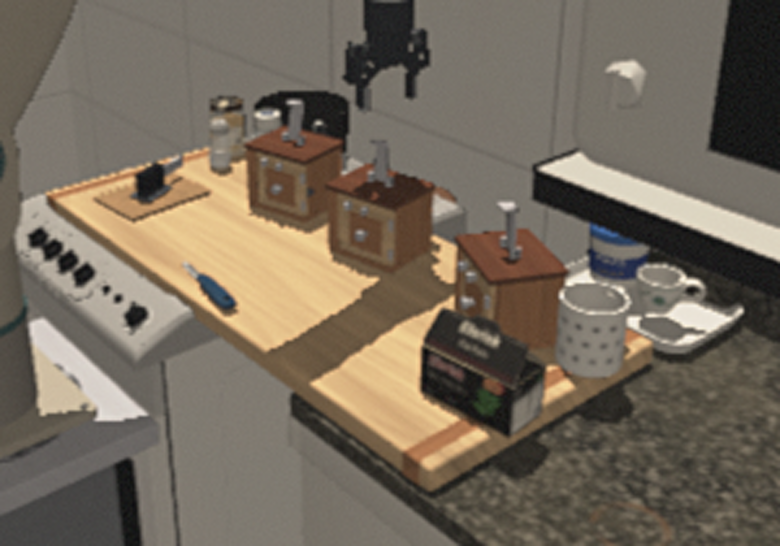

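View pics/b.png

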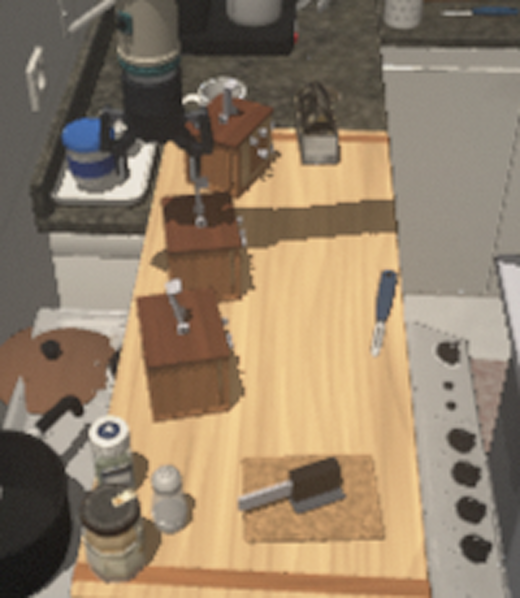

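```bash
cat > h.py <<'E'
from cell import ctrl
import numpy as np,cv2
from scipy.spatial.transform import Rotation as R
def pose():
    s=ctrl.read_state(); T=np.eye(4); T[:3,:3]=R.from_euler('xyz',s['tool_rot']).as_matrix(); T[:3,3]=s['eef_pos']; return T
def cloud(c,d=None,T=None,save=None):
    k=ctrl.calibration(c)
    if c=="wrist":
        E=(pose() if T is None else T)@k['mount']
    else: E=k['extrinsics']
    p=None
    if d is None:
        p,d=ctrl.get_image(c)
        if save: cv2.imwrite(save,p[:,:,::-1])
    f=192/np.tan(np.radians(k['vfov']/2))
    v,u=np.mgrid[:384,:512]
    P=np.stack([(u-k['cx'])/f*d,(v-k['cy'])/f*d,d],-1)@E[:3,:3].T+E[:3,3]
    P[d<=0]=np.nan
    return P,p,d
def rect(pts):
    (c,wh,a)=cv2.minAreaRect(pts.astype(np.float32)); return np.round(c,1),np.round(wh,1),round(a,1)
E
python3 - <<'E'
from h import *
for c in ["side","scene"]:
    d=np.load(f"/tmp/{c}0.npz")['d']; P,_,_=cloud(c,d)
    z=P[...,2]; m=((z>137)&(z<151)).astype(np.uint8)
    n,l,st,ce=cv2.connectedComponentsWithStats(m)
    for i in range(1,n):
        if st[i,4]>150 and st[i,4]<5000:
            q=P[l==i]; print(c,st[i].tolist(),rect(q[:,:2]),np.nanmedian(q[:,2]).round(1))
    ctrl.get_image(c)
    for n in ["gauge","cork_mat","salt_shaker","oregano","jar_honey","tea_box","mug_blue"]:
        for r in ctrl.trace(c,n)[:1]:
            q=P[r['pixels']]; q=q[np.isfinite(q[:,0])]; print(c,n,round(r['confidence'],2),rect(q[:,:2]),np.percentile(q[:,2],[5,50,95]).round())
E
```

```text
side [400, 50, 70, 4, 165] (array([ -448. , -1437.1]), array([419.9,  40.3]), 0.5) 144.2
side [249, 136, 26, 21, 292] (array([ 583.5, -304.8]), array([134.2, 105.1]), 64.6) 141.6
side [232, 174, 31, 24, 582] (array([604.2, -37.4]), array([103.8, 132.4]), 11.0) 142.2
side [85, 176, 86, 208, 503] (array([901.9, 316.9]), array([  4.8, 799.8]), 0.0) 144.0
side [222, 211, 36, 32, 835] (array([608.2, 178.6]), array([103.5, 133. ]), 14.2) 142.5
side gauge 0.86 (array([461.3, 352. ]), array([134.7,  67.4]), 25.8) [43. 68. 88.]
side cork_mat 0.63 (array([438.7, 351.1]), array([155.8, 128.3]), 5.0) [37. 41. 43.]
side salt_shaker 0.76 (array([605.3, 399.4]), array([46.5, 40.2]), 1.3) [ 42.  86. 121.]
side oregano 0.63 (array([682.2, 317.5]), array([ 52.5, 231.1]), 16.4) [ 49. 113. 133.]
side jar_honey 0.64 (array([655.9, 452.1]), array([63.9, 63.2]), 51.9) [ 44. 113. 133.]
side tea_box 0.94 (array([ 441.1, -400.2]), array([ 64.6, 145.9]), 7.5) [ 40.  97. 126.]
side mug_blue 0.52 (array([ 616.1, -433.3]), array([99.9, 67.8]), 15.0) [ 91. 110. 122.]
scene [0, 115, 114, 19, 253] (array([ 274.5, 16
[... 414 characters left out ...]
08, 44, 22, 600] (array([ 580.1, -309.8]), array([132.9, 103. ]), 64.6) 146.1
scene [94, 233, 47, 20, 231] (array([ -6.9, -30.7]), array([ 81.7, 133.1]), 76.0) 142.5
scene gauge 0.67 (array([479.2, 385. ]), array([189.6,  54.3]), 42.9) [46. 69. 91.]
scene cork_mat 0.55 (array([436.9, 346.7]), array([159.8, 118.7]), 6.1) [41. 45. 48.]
scene salt_shaker 0.67 (array([592.7, 381.7]), array([26.5, 38.2]), 55.5) [ 43.  77. 116.]
scene jar_honey 0.73 (array([597. , 356.7]), array([286.9,  62. ]), 55.8) [ 49. 113. 137.]
scene tea_box 0.61 (array([ 494.2, -367.2]), array([255.5, 140.1]), 33.3) [ 43.  95. 135.]
scene mug_blue 0.63 (array([ 688.9, -373.9]), array([299.5,  80.5]), 32.0) [ 45.  97. 126.]
```

Request:
play_rows:
  targets:
    - [0, 34, -22, 0, -85]
    - [0, 34, -22, 0, -85]
    - [0, 34, -22, 0, -85]
    - [0, 34, -22, 0, -85]
    - [0, 34, -22, 0, -85]
    - [0, 34, -22, 0, -85]
    - [0, 34, -22, 0, -85]
    - [0, 34, -22, 0, -85]
    - [0, 34, -22, 0, -85]
    - [0, 34, -22, 0, -85]

```text
clock: 2.5
eef_pos: [428.2, 342.7, 256.7]
tool_rot: [3.14, -0.0, 3.065]
force: [-0.2, -1.0, -0.3]
width: 85.7
gripper_force: 0.0
```

Request:
play_rows:
  targets:
    - [0, 0, 0, 0, -5]
    - [0, 0, 0, 0, -5]
    - [0, 0, 0, 0, -5]
    - [0, 0, 0, 0, -5]

```text
clock: 2.9
eef_pos: [430.2, 339.9, 256.4]
tool_rot: [3.142, 0.0, 3.14]
force: [-0.0, -0.7, 0.3]
width: 85.5
gripper_force: 0.0
```

```bash
python3 - <<'E'
from h import *
T=pose(); print(T.round(3))
P,p,d=cloud("wrist",T=T,save="pics/w1.png")
z=P[...,2]
r=ctrl.trace("wrist","gauge"); print([(x['bbox'],x['confidence']) for x in r])
m=r[0]['pixels']; print('z',np.nanpercentile(z[m],[2,50,98]))
for lo,hi in [(45,52),(82,95),(55,80)]:
    q=P[m&(z>lo)&(z<hi)]; print(lo,hi,len(q),rect(q[:,:2]))
np.save("/tmp/P1.npy",P)
E
```

```text
[[-1.00000e+00  2.00000e-03  0.00000e+00  4.30158e+02]
 [ 2.00000e-03  1.00000e+00  0.00000e+00  3.39900e+02]
 [-0.00000e+00  0.00000e+00 -1.00000e+00  2.56357e+02]
 [ 0.00000e+00  0.00000e+00  0.00000e+00  1.00000e+00]]
[([239.5, 143.4, 304.2, 256.3], 0.65)]
z [42.68795907 78.28067867 90.20496933]
45 52 966 (array([436.6, 349.1]), array([63.7, 44. ]), 25.2)
82 95 1068 (array([436.8, 349.3]), array([60.3, 20. ]), 25.1)
55 80 357 (array([464.2, 366.2]), array([125. ,  18.5]), 28.1)
```

View pics/w1.png

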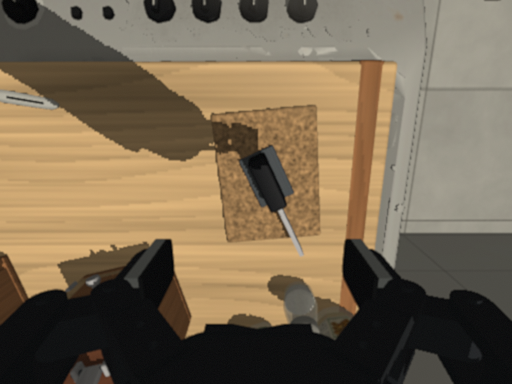

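Request:
play_rows:
  targets:
    - [0, -0.67, 0.92, 6, -25]
    - [0, -0.67, 0.92, 6, -25]
    - [0, -0.67, 0.92, 6, -25]
    - [0, -0.67, 0.92, 10, -25]
    - [0, -0.67, 0.92, 14, -25]
    - [0, -0.67, 0.92, 16, -25]
    - [0, -0.67, 0.92, 17.3, -25]
    - [0, -0.67, 0.92, 17.3, -25]
    - [0.5, -0.67, 0.92, 17.3, -25]
    - [1, -0.67, 0.92, 17.3, -25]

```text
clock: 4.0
eef_pos: [437.5, 350.0, 84.7]
tool_rot: [3.141, 0.003, -2.706]
force: [0.4, -0.1, 0.9]
width: 59.1
gripper_force: 0.0
```

Request:
play_rows:
  targets:
    - [1, 0, 0, 0, 0]
    - [1, 0, 0, 0, 0]
    - [1, 0, 0, 0, 0]
    - [1, 0, 0, 0, 0]
    - [1, 0, 0, 0, 0]
    - [1, 0, 0, 0, 0]

```text
clock: 4.6
eef_pos: [437.1, 349.7, 84.2]
tool_rot: [3.141, 0.002, -2.705]
force: [-0.2, -0.2, 5.9]
width: 19.3
gripper_force: 60.0
```

```bash
python3 - <<'E'
from h import *
P=np.load("/tmp/P1.npy"); z=P[...,2]
m=((z>39.5)&(z<45)&(P[...,0]<600)&(P[...,1]>200)).astype(np.uint8)
m=cv2.morphologyEx(m,cv2.MORPH_OPEN,np.ones((3,3)))
n,l,st,ce=cv2.connectedComponentsWithStats(m); i=1+st[1:,4].argmax()
print(st[i],rect(P[l==i][:,:2])); print(ctrl.read_state()['qpos'].round(2))
E
```

```text
[  211   105   109   138 10522] (array([439.7, 351.9]), array([159.5, 120.1]), 5.0)
[-0.48  0.77 -0.39  1.9   0.51  0.56  0.8 ]
```

Request:
play_rows:
  targets:
    - [1, 0, 0, -3, 0]
    - [1, 0, 0, -8, 0]
    - [1, 0, 0, -13, 0]
    - [1, 0, 0, -18, 0]
    - [1, 0, 0, -23, 0]
    - [1, 0, -2, -26.6, 2]
    - [1, 0.1, -7, -26.6, 5]
    - [1, 0.2, -12, -26.6, 8]
    - [1, 0.3, -17, -26.6, 10]
    - [1, 0.4, -21.2, -26.6, 11]

```text
clock: 5.6
eef_pos: [523.1, 152.0, 349.0]
tool_rot: [-3.14, -0.001, -2.9]
force: [0.8, -0.5, -2.0]
width: 19.1
gripper_force: 59.1
```

Request:
play_rows:
  targets:
    - [1, 0, 0, 0, 0]
    - [1, 0, 0, 0, 0]
    - [1, 0, 0, 0, 0]

```text
clock: 5.9
eef_pos: [521.9, 156.5, 349.1]
tool_rot: [3.141, -0.001, -2.895]
force: [-0.7, 0.2, -2.8]
width: 19.2
gripper_force: 59.2
```

```bash
cat >> h.py <<'E'
def look(tag):
    T=pose(); s=ctrl.read_state(); print('tcp',T[:3,3].round(1),'yaw',np.degrees(s['tool_rot'][2]).round(2),'w',s['width'].round(1),'F',s['force'].round(1))
    P,p,d=cloud("wrist",T=T,save=f"pics/{tag}.png"); np.savez(f"/tmp/{tag}.npz",P=P,p=p,d=d,T=T); return P,p,d
def roofs(P):
    z=P[...,2]; m=((z>139)&(z<149.5)).astype(np.uint8); m=cv2.morphologyEx(m,cv2.MORPH_OPEN,np.ones((3,3)))
    n,l,st,ce=cv2.connectedComponentsWithStats(m)
    for i in range(1,n):
        if st[i,4]>1500:
            q=P[l==i]; print('roof',st[i].tolist(),rect(q[:,:2]),np.median(q[:,2]).round(1))
E
python3 - <<'E'
from h import *
P,p,d=look("L1"); roofs(P)
cv2.imwrite("pics/L1b.png",cv2.resize(p[100:384,100:450,::-1],None,fx=2,fy=2))
E
```

```text
Traceback (most recent call last):
  File "h.py", line 23, in look
    T=pose(); s=ctrl.read_state(); print('tcp',T[:3,3].round(1),'yaw',np.degrees(s['tool_rot'][2]).round(2),'w',s['width'].round(1),'F',s['force'].round(1))
                                                                                                                ^^^^^^^^^^^^^^^^
AttributeError: 'float' object has no attribute 'round'
```

```bash
sed -i "s/s\['width'\].round(1)/round(s['width'],1)/" h.py
python3 - <<'E'
from h import *
P,p,d=look("L1"); roofs(P)
cv2.imwrite("pics/L1b.png",cv2.resize(p[100:384,100:450,::-1],None,fx=2,fy=2))
E
```

```text
tcp [521.9 156.5 349.1] yaw -165.9 w 19.2 F [-0.7  0.2 -2.8]
roof [20, 152, 119, 89, 8074] (array([603.5, -40.1]), array([104. , 128.2]), 10.8) 145.3
```

View pics/L1b.png

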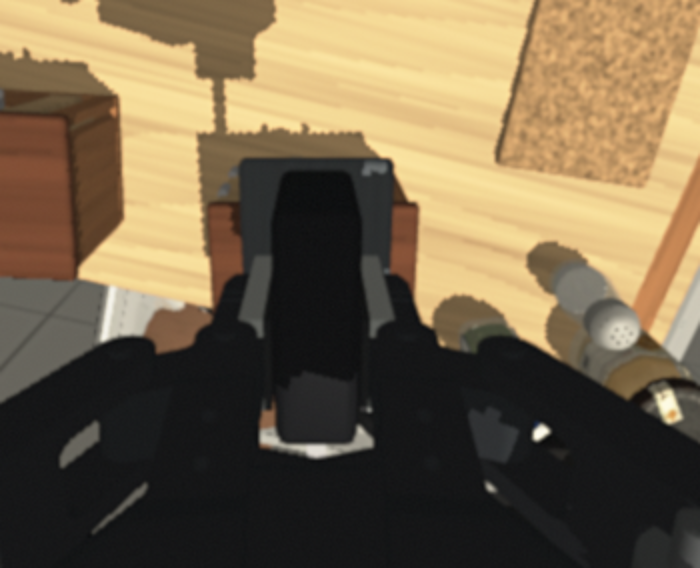

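Request:
play_rows:
  targets:
    - [1, 3, -3, 0, 0]
    - [1, 5, -5, 0, 0]
    - [1, 7, -7, 0, 0]
    - [1, 7, -7, 0, 0]
    - [1, 7, -7, 0, 0]
    - [1, 7, -7, 0, 0]

```text
clock: 6.55
eef_pos: [472.0, 72.2, 349.6]
tool_rot: [3.141, 0.001, -2.895]
force: [-0.2, 0.4, -2.2]
width: 18.8
gripper_force: 59.5
```

```bash

python3 - <<'E'
from h import *
P,p,d=look("L2"); roofs(P)
cv2.imwrite("pics/L2b.png",cv2.resize(p[40:324,60:450,::-1],None,fx=2,fy=2))
E
```

```text
tcp [472.   72.2 349.6] yaw -165.86 w 18.8 F [-0.2  0.4 -2.2]
roof [91, 208, 107, 76, 5816] (array([602.5, -40.7]), array([102.9, 128.4]), 11.3) 145.3
```

View pics/L2b.png

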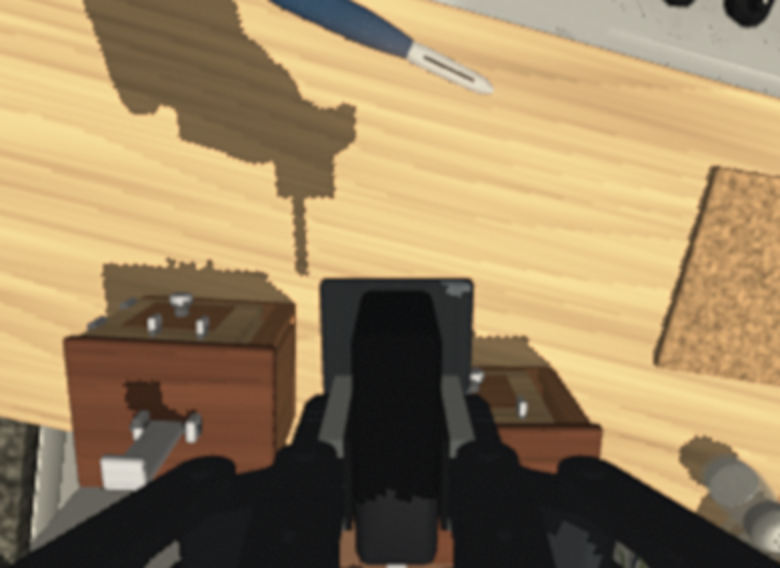

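Request:
play_rows:
  targets:
    - [1, -4.5, -2, 0, 0]
    - [1, -9.5, -5.9, 0, 0]
    - [1, -9.5, -5.9, 0, 0]
    - [1, -9.5, -5.9, 0, 0]
    - [1, -9.5, -5.9, 0, 0]
    - [1, -9.5, -5.9, 0, 0]

```text
clock: 7.2
eef_pos: [577.1, 37.9, 349.3]
tool_rot: [3.141, -0.001, -2.895]
force: [-1.3, -0.0, -2.6]
width: 19.0
gripper_force: 59.5
```

```bash

python3 - <<'E'
from h import *
P,p,d=look("L3"); roofs(P)
z=P[...,2]
# front face/hook in provisional frame
cv2.imwrite("pics/L3b.png",cv2.resize(p[100:300,230:512,::-1],None,fx=2.8,fy=2.8))
E
```

```text
tcp [577.1  37.9 349.3] yaw -165.85 w 19.0 F [-1.3 -0.  -2.6]
roof [130, 130, 114, 91, 7738] (array([603.9, -40.4]), array([104.4, 127.5]), 11.0) 145.2
roof [307, 181, 113, 80, 7236] (array([607.1, 174.6]), array([103.3, 127.8]), 14.0) 145.0
```

View pics/L3b.png

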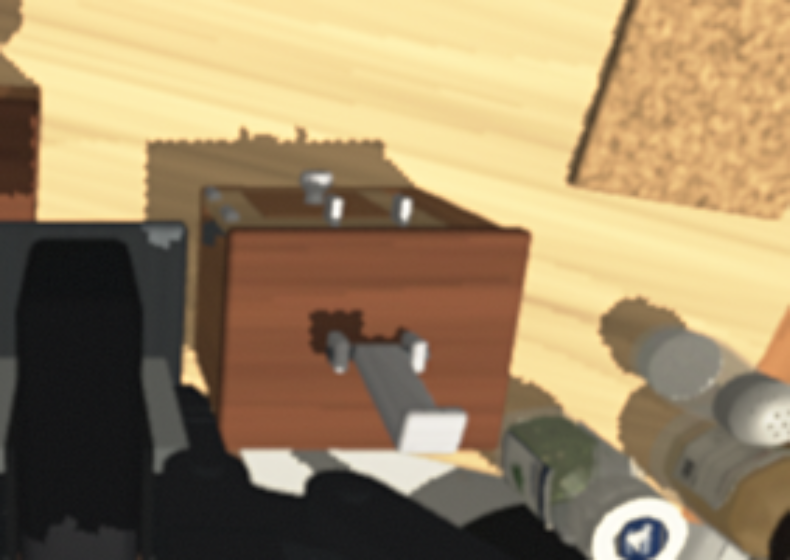

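```bash
cat >> h.py <<'E'
def local(P,cx,cy,yaw):
    a=np.radians(yaw); Q=P-np.array([cx,cy,34.]); c,s=np.cos(a),np.sin(a)
    return np.stack([c*Q[...,0]+s*Q[...,1],-s*Q[...,0]+c*Q[...,1],Q[...,2]],-1)
def front(P,cx,cy,yaw):
    L=local(P,cx,cy,yaw); x,y,z=L[...,0],L[...,1],L[...,2]
    m=(z>15)&(z<100)&(abs(y)<58)&(x>-60)&(x<-35)
    for lo in range(-56,56,8):
        q=x[m&(y>=lo)&(y<lo+8)]
        print(lo,len(q),np.percentile(q,[10,50,90]).round(1) if len(q)>3 else '',end=' | ')
    print()
    m2=(z>112)&(abs(y)<25)&(abs(x)<90)&(z<200)
    for h in range(114,190,8):
        q=L[m2&(z>=h)&(z<h+8)]
        if len(q)>3: print('hook z',h,len(q),'x',np.percentile(q[:,0],[5,50,95]).round(1),'y',np.percentile(q[:,1],[5,50,95]).round(1))
E
python3 - <<'E'
from h import *
P=np.load("/tmp/L3.npz")['P']
print('LEFT');front(P,607.1,174.6,14.0)
print('MID');front(P,603.5,-40.4,11.0)
L=local(P,607.1,174.6,14.0)
m=(L[...,2]>14)&(L[...,2]<100)&(L[...,0]>-65)&(L[...,0]<30)&(L[...,1]>20)&(L[...,1]<60)
v,u=np.where(m)
for vv in range(v.min(),v.max()+1):
    s=u[v==vv]; print(vv,[(int(k),L[vv,k].round(0).astype(int).tolist()) for k in s][::2][:14])
E
```

```text
LEFT
-56 64 [-49.3 -49.1 -48.9] | -48 85 [-50.1 -49.1 -48.9] | -40 78 [-50.7 -50.4 -49.1] | -32 81 [-50.7 -50.4 -49. ] | -24 109 [-57.6 -50.6 -49.1] | -16 91 [-58.6 -52.4 -49.4] | -8 41 [-50.7 -49.8 -49.1] | 0 72 [-50.8 -50.5 -49.1] | 8 119 [-57.6 -50.7 -49.3] | 16 43 [-51.2 -49.3 -49. ] | 24 57 [-49.5 -49.2 -49. ] | 32 22 [-49.4 -49.2 -49. ] | 40 99 [-49.2 -47.9 -45. ] | 48 81 [-49.5 -49.3 -49.1] | 
hook z 114 119 x [-6.3 -2.2  3.4] y [-20.   -1.2  18. ]
hook z 122 197 x [-5.1 -0.5  5.2] y [-18.1  -2.6  17.3]
hook z 130 88 x [0.2 1.4 3.4] y [-10.5  -0.8   9.3]
hook z 138 100 x [2.  3.5 5.8] y [-10.4  -1.8   9.3]
hook z 146 107 x [4.2 5.3 7.9] y [-10.3  -1.3   9.3]
hook z 154 69 x [ 6.   7.1 10. ] y [-10.5  -5.1   7.9]
hook z 162 29 x [ 8.2 10.  12.5] y [-10.4  -9.3  -6.6]
hook z 170 280 x [-1.9  7.8 14.8] y [-10.3  -1.3   9.4]
hook z 178 87 x [-1.2  1.   6.2] y [-8.9  0.2  8.9]
MID
-56 42 [-51.9 -49.7 -49.5] | -48 12 [-51.1 -50.7 -49.6] | -40 25 [-51.1 -51.  -50.5] | -32 21 [-51.2 -51.  -49.9] | -24 22 [-58.9 -51.6 -51. ] | -16 102 [-59.2 -54.3 -51. ] | -8 34 [-58.2 -51.1 -50.1] | 0
[... 3427 characters left out ...]
0, 80]), (398, [-50, 52, 82]), (400, [-49, 55, 81]), (402, [-50, 56, 83])]
179 [(376, [-49, 22, 87]), (378, [-49, 25, 87]), (380, [-50, 26, 88]), (382, [-49, 30, 86]), (384, [-49, 32, 86]), (386, [-49, 35, 87]), (388, [-45, 45, 70]), (390, [-46, 46, 74]), (392, [-48, 45, 81]), (394, [-49, 46, 84]), (396, [-50, 46, 88]), (398, [-49, 50, 86]), (400, [-50, 51, 88]), (402, [-49, 55, 86])]
180 [(377, [-49, 21, 92]), (379, [-49, 24, 91]), (381, [-49, 27, 91]), (383, [-49, 29, 91]), (385, [-49, 31, 91]), (387, [-49, 33, 92]), (389, [-44, 45, 72]), (391, [-46, 45, 78]), (393, [-47, 46, 80]), (395, [-48, 46, 87]), (397, [-49, 46, 91]), (399, [-49, 48, 91]), (401, [-49, 50, 93]), (403, [-49, 53, 92])]
```

```bash

python3 - <<'E'
from h import *
D=np.load("/tmp/L3.npz"); P,T,d=D['P'],D['T'],D['d']
Q=(P-T[:3,3])@T[:3,:3]
z=Q[...,2]
v,u=np.mgrid[:384,:512]
m=(abs(Q[...,1])<45)&(abs(Q[...,0])<110)&(z>-15)&(z<60)
for lo in range(-10,50,4):
    k=m&(z>=lo)&(z<lo+4)&(Q[...,0]<60)
    q=Q[k]; 
    if len(q)>20: print(lo,len(q),'x',np.percentile(q[:,0],[1,50,99]).round(1),'y',np.percentile(q[:,1],[1,50,99]).round(1))
k=m&(z>34)&(z<40); print(rect(Q[k][:,:2]))
E
```

```text
-10 293 x [-21.2   9.9  26.9] y [-22.8  -1.2  21.7]
-6 5166 x [-27.4   5.6  29.9] y [-18.2  -0.5  17.2]
-2 393 x [-24.5  10.3  30.6] y [-23.2   0.5  22.1]
2 347 x [-40.1  10.   30.6] y [-23.2  -0.8  22.1]
6 273 x [-39.5  10.2  30.6] y [-23.3   0.3  22.2]
10 244 x [ 5.8 10.3 30.7] y [-23.2  -0.1  22.1]
14 201 x [ 5.7 10.3 30.5] y [-22.   -1.8  20.7]
18 112 x [ 6.3 30.1 30.6] y [-16.6   0.4  15.3]
22 71 x [28.2 30.2 30.7] y [-9.8 -0.8  8.7]
26 69 x [27.8 30.2 30.6] y [-10.   -1.4   8.5]
30 94 x [ 1.5 29.6 30.9] y [-20.7  -0.6  19.2]
34 1957 x [-0.4 21.8 32.3] y [-22.3  -0.9  21. ]
38 27 x [25.  32.1 32.2] y [-21.    0.8  21.2]
(array([15.2, -0.6]), array([34.9, 44.3]), 0.5)
```

Request:
play_rows:
  targets:
    - [1, 3, 4.1, 0, 0]
    - [1, 6, 8.2, 0, 0]
    - [1, 9, 12.3, 0, 0]
    - [1, 12.1, 16.6, 0, 0]
    - [1, 12.1, 16.6, 5, 0]
    - [1, 12.1, 16.6, 10, 0.15]
    - [1, 12.1, 16.6, 15, 0.15]
    - [1, 12.1, 16.6, 19, 0.15]
    - [1, 12.1, 16.6, 21.4, 0.15]
    - [1, 12.1, 16.6, 21.4, 0.15]

```text
clock: 8.25
eef_pos: [418.3, 167.7, 133.4]
tool_rot: [-3.141, -0.005, -2.898]
force: [0.1, 0.1, -2.0]
width: 19.0
gripper_force: 59.4
```

Request:
play_rows:
  targets:
    - [1, 0, 0, 3, 0]
    - [1, 0, 0, 3, 0]
    - [1, 0, 0, 3, 0]
    - [1, 0, 0, 3, 0]
    - [1, 0, 0, 3, 0]

```text
clock: 8.75
eef_pos: [421.4, 168.4, 106.8]
tool_rot: [3.141, 0.003, -2.9]
force: [0.4, 0.0, -2.4]
width: 19.2
gripper_force: 59.4
```

```bash
cat >> h.py <<'E'
def tip(gx,gy,yaw,xoff=95):
    "gap mouth world -> remaining tool shift (cm) so the tip is at the mouth; lateral err"
    T=pose(); s=ctrl.read_state(); t=T[:3,3]-xoff*T[:3,0]
    e=np.array([gx,gy,89])-(t+np.array([0,0,-16.2])); print('shift cm (tool)',(T[:3,:3].T@e/10).round(3),'yaw now',(np.degrees(s['tool_rot'][2])%360-180).round(2),'F',s['force'].round(1),'w',round(s['width'],2),'rp',np.degrees(s['tool_rot'][:2]).round(2))
E
python3 -c "
from h import *
tip(549.5,202.5,14)
P,p,d=look('L4')
T=pose();Q=(P-T[:3,3])@T[:3,:3];z=Q[...,2]
for lo in range(-2,50,4):
    q=Q[(z>=lo)&(z<lo+4)&(abs(Q[...,1])<30)&(Q[...,0]>-110)&(Q[...,0]<60)]
    if len(q)>20: print(lo,len(q),'x',np.percentile(q[:,0],[1,99]).round(1),'y',np.percentile(q[:,1],[1,99]).round(1))
front(P,607.9,174.8,14)
"
```

```text
shift cm (tool) [-3.749  0.248  0.193] yaw now 13.83 F [ 0.4  0.  -2.4] w 19.16 rp [1.7997e+02 1.6000e-01]
tcp [421.4 168.4 106.8] yaw -166.17 w 19.2 F [ 0.4  0.  -2.4]
-2 361 x [-4.1 30.4] y [-23.2  22.4]
2 358 x [-40.   30.4] y [-23.   22.2]
6 269 x [ 5.3 30.5] y [-23.4  22.2]
10 244 x [ 5.5 30.4] y [-23.1  22.2]
14 188 x [ 5.5 30.4] y [-21.8  20.8]
18 113 x [ 9.2 30.4] y [-16.5  14.9]
22 67 x [28.1 30.5] y [-9.8  8.8]
26 70 x [27.5 30.4] y [-10.1   8.6]
30 175 x [ 2.5 31.4] y [-20.4  19.5]
34 1877 x [-0.5 32.2] y [-22.2  21.1]
-56 0  | -48 0  | -40 0  | -32 0  | -24 0  | -16 0  | -8 0  | 0 0  | 8 0  | 16 0  | 24 0  | 32 0  | 40 0  | 48 0  |
```

Request:
play_rows:
  targets:
    - [1, -1, 0.25, 0.1, -0.15]
    - [1, -2, 0.25, 0.1, -0.15]
    - [1, -3, 0.25, 0.1, -0.15]
    - [1, -3, 0.25, 0.1, -0.15]
    - [1, -3, 0.25, 0.1, -0.15]
    - [1, -3, 0.25, 0.1, -0.15]

```text
clock: 9.4
eef_pos: [448.5, 177.4, 104.1]
tool_rot: [-3.141, -0.001, -2.897]
force: [-1.0, -0.0, -1.8]
width: 19.0
gripper_force: 64.2
```

```bash
python3 -c "
from h import *
tip(549.5,202.5,14)
P,p,d=cloud('scene',save='pics/s2.png')
cv2.imwrite('pics/s2b.png',cv2.resize(p[140:220,170:280,::-1],None,fx=6,fy=6,interpolation=cv2.INTER_CUBIC))
"
```

```text
shift cm (tool) [-0.903 -0.006 -0.121] yaw now 14.0 F [-1.  -0.  -1.8] w 19.0 rp [-1.7998e+02 -7.0000e-02]
```

View pics/s2b.png

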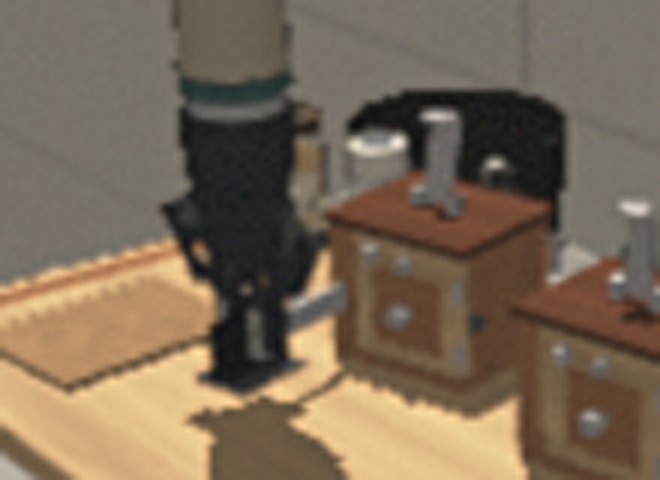

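Request:
play_rows:
  targets:
    - [1, -0.3, 0, 0, 0]
    - [1, -0.6, 0, 0, 0]
    - [1, -0.9, 0, 0, 0]
    - [1, -1.1, 0, 0, 0]
    - [1, -1.3, 0, 0, 0]
    - [1, -1.5, 0, 0, 0]
    - [1, -1.5, 0, 0, 0]
    - [1, -1.5, 0, 0, 0]

```text
clock: 10.25
eef_pos: [463.6, 181.3, 104.3]
tool_rot: [-3.142, -0.0, -2.897]
force: [0.2, -0.0, -2.6]
width: 19.3
gripper_force: 64.2
```

```bash
python3 -c "
from h import *
tip(549.5,202.5,14)"
```

```text
shift cm (tool) [ 0.652 -0.019 -0.092] yaw now 14.0 F [ 0.2 -0.  -2.6] w 19.25 rp [-1.8e+02 -1.0e-02]
```

Request:
play_rows:
  targets:
    - [1, -0.2, 0, 0, 0]
    - [1, -0.4, 0, 0, 0]
    - [1, -0.6, 0, 0, 0]
    - [1, -0.7, 0, 0, 0]
    - [1, -0.7, 0, 0, 0]

```text
clock: 10.75
eef_pos: [470.7, 183.1, 104.3]
tool_rot: [3.141, 0.0, -2.897]
force: [-0.3, -0.1, -2.7]
width: 19.1
gripper_force: 64.2
```

Request:
play_rows:
  targets:
    - [1, -0.3, 0, 0, 0]
    - [1, -0.6, 0, 0, 0]
    - [1, -0.9, 0, 0, 0]
    - [1, -1.2, 0, 0, 0]
    - [1, -1.4, 0, 0, 0]
    - [1, -1.6, 0, 0, 0]
    - [1, -1.75, 0, 0, 0]
    - [1, -1.75, 0, 0, 0]
    - [1, -1.75, 0, 0, 0]

```text
clock: 11.65
eef_pos: [487.4, 187.2, 104.3]
tool_rot: [3.142, -0.0, -2.897]
force: [0.4, -0.4, -1.6]
width: 18.8
gripper_force: 64.2
```

```bash
python3 -c "
from h import *
tip(549.5,202.5,14)"
```

```text
shift cm (tool) [ 3.101 -0.019 -0.091] yaw now 13.99 F [ 0.4 -0.4 -1.6] w 18.8 rp [ 1.8e+02 -1.0e-02]
```

Request:
play_rows:
  targets:
    - [1, 2, 0, 0, 0]
    - [1, 5, 0, 0, 0]
    - [1, 7, 0, 0, 0]
    - [1, 7, 0, 0, 0]
    - [1, 7, 0, -5, 0]
    - [1, 7, 0, -10, 0]
    - [1, 7, -1, -15, 0]
    - [1, 7, -2, -19.6, 0]
    - [1, 4, -4.05, -19.6, 0]
    - [1, 0, -4.05, -19.6, 0]

```text
clock: 12.65
eef_pos: [499.1, 144.5, 302.8]
tool_rot: [-3.138, 0.004, -2.902]
force: [1.1, 0.2, -3.1]
width: 19.3
gripper_force: 64.5
```

Request:
play_rows:
  targets:
    - [1, -4, 0, 0, 0]
    - [1, -8, 0, 0, 0]
    - [1, -12, 0, 0, 0]
    - [1, -15, 0, 0, 0]
    - [1, -17.9, 0, 0, 0]
    - [1, -17.9, 0, 0, 0]
    - [1, -17.9, 0, 2, 0]
    - [1, -17.9, 0, 5, 0]
    - [1, -17.9, 0, 7.4, 0]
    - [1, -17.9, 0, 7.4, 0]

```text
clock: 13.65
eef_pos: [668.3, 189.7, 222.3]
tool_rot: [-3.141, -0.008, -2.897]
force: [0.2, -1.0, -3.1]
width: 19.1
gripper_force: 64.4
```

```bash
cat >> h.py <<'E'
def loc(cx,cy,yaw):
    s=ctrl.read_state(); t=s['eef_pos']; l=local(t[None],cx,cy,yaw)[0]
    print('gauge local x,y',l[:2].round(1),'sole z',(l[2]-42.2).round(1),'yaw',(np.degrees(s['tool_rot'][2])%360-180).round(2),'F',s['force'].round(1),'w',round(s['width'],2))
E
python3 -c "
from h import *
loc(607.8,175.3,14)"
```

```text
gauge local x,y [62.2 -0.6] sole z 146.1 yaw 14.01 F [ 0.2 -1.  -3.1] w 19.14
```

Request:
play_rows:
  targets:
    - [1, 2, 0, -0.2, 0]
    - [1, 3.5, 0, -0.3, 0]
    - [1, 4.7, 0, -0.3, 0]
    - [1, 5.9, 0, -0.3, 0]
    - [1, 7, 0, -0.3, 0]
    - [1, 8, 0, -0.3, 0]
    - [1, 9, 0, -0.3, 0]
    - [1, 10, 0, -0.3, 0]
    - [1, 10.4, 0, -0.3, 0]
    - [1, 10.4, 0, -0.3, 0]

```text
clock: 14.65
eef_pos: [569.3, 165.9, 229.5]
tool_rot: [-3.141, -0.001, -2.897]
force: [-0.3, 0.5, -1.1]
width: 18.9
gripper_force: 64.4
```

```bash
python3 -c "
from h import *
loc(607.8,175.3,14)"
```

```text
gauge local x,y [-39.6   0.1] sole z 153.3 yaw 14.01 F [-0.3  0.5 -1.1] w 18.88
```

Request:
play_rows:
  targets:
    - [1, 0.4, 0, 0.5, 0]
    - [1, 0.4, 0, 1, 0]
    - [1, 0.4, 0, 1.5, 0]
    - [1, 0.4, 0, 2, 0]
    - [1, 0.4, 0, 2.5, 0]
    - [1, 0.4, 0, 2.8, 0]
    - [1, 0.4, 0, 3.0, 0]
    - [1, 0.4, 0, 3.2, 0]
    - [1, 0.4, 0, 3.2, 0]
    - [1, 0.4, 0, 3.2, 0]

```text
clock: 15.65
eef_pos: [566.2, 165.2, 198.0]
tool_rot: [-3.141, 0.0, -2.897]
force: [-2.6, -0.7, 4.1]
width: 18.9
gripper_force: 65.5
```

```bash
python3 -c "
from h import *
loc(607.8,175.3,14)"
```

```text
gauge local x,y [-42.8   0.2] sole z 121.8 yaw 13.99 F [-2.6 -0.7  4.1] w 18.89
```

Request:
play_rows:
  targets:
    - [1, 0, 0, 0.1, 0]
    - [1, 0, 0, 0.2, 0]
    - [1, 0, 0, 0.2, 0]
    - [1, 0, 0, 0.2, 0]

```text
clock: 16.05
eef_pos: [566.2, 165.2, 197.5]
tool_rot: [-3.141, 0.001, -2.897]
force: [-4.6, -2.5, 15.6]
width: 19.3
gripper_force: 67.3
```

```bash
python3 -c "
from h import *
loc(607.8,175.3,14)"
```

```text
gauge local x,y [-42.8   0.3] sole z 121.3 yaw 13.99 F [-4.6 -2.5 15.6] w 19.28
```

Request:
play_rows:
  targets:
    - [1, 0, 0, -2, 0]
    - [1, 0, 0, -6, 0]
    - [1, 0, 0, -11, 0]
    - [1, 0, -1, -15.3, 0]
    - [1, 0.5, -4, -15.3, 0]
    - [1, 1, -8, -15.3, 0]
    - [1, 2, -12.6, -15.3, 0]
    - [1, 2, -12.6, -15.3, 0]
    - [1, 2, -12.6, -15.3, 0]
    - [1, 2, -12.6, -15.3, 0]

```text
clock: 17.05
eef_pos: [577.2, 39.2, 348.2]
tool_rot: [3.14, 0.0, -2.896]
force: [-0.1, -0.3, -2.5]
width: 19.2
gripper_force: 64.4
```

```bash
python3 - <<'E'
from h import *
P,p,d=look("L5"); roofs(P); print('LEFT'); front(P,607.5,174.9,14); print('MID'); front(P,603.9,-40.4,11)
k=(abs(P[...,2]-146)<40)
T=pose();Q=(P-T[:3,3])@T[:3,:3];z=Q[...,2]
for lo,hi in [(22,30),(34,38)]:
    q=Q[(z>=lo)&(z<hi)&(abs(Q[...,1])<30)&(Q[...,0]>-110)&(Q[...,0]<60)]; print(lo,len(q),'x',np.percentile(q[:,0],[1,99]).round(1),'y',np.percentile(q[:,1],[1,99]).round(1),'z',np.median(q[:,2]).round(1))
cv2.imwrite("pics/L5b.png",cv2.resize(p[80:290,110:450,::-1],None,fx=2.3,fy=2.3))
E
```

```text
tcp [577.2  39.2 348.2] yaw -165.93 w 19.2 F [-0.1 -0.3 -2.5]
roof [129, 130, 114, 91, 7854] (array([603.5, -40.6]), array([103.7, 127.8]), 11.1) 145.2
roof [306, 181, 113, 80, 7228] (array([606.3, 174.7]), array([104. , 128.2]), 14.0) 145.1
LEFT
-56 63 [-49.8 -49.4 -49.2] | -48 92 [-50.8 -49.6 -49.3] | -40 76 [-51.2 -50.8 -49.6] | -32 76 [-51.2 -50.9 -49.5] | -24 117 [-57.8 -51.  -49.6] | -16 90 [-58.6 -52.7 -50. ] | -8 28 [-51.5 -50.8 -49.6] | 0 40 [-51.3 -51.1 -50.9] | 8 71 [-58.6 -51.2 -50.9] | 16 30 [-51.9 -49.7 -49.5] | 24 59 [-49.9 -49.6 -49.4] | 32 20 [-49.8 -49.6 -49.3] | 40 110 [-49.7 -48.4 -45.5] | 48 80 [-50.  -49.7 -49.5] | 
hook z 114 396 x [-57.5 -12.3   3. ] y [-18.5  -3.3  13.3]
hook z 122 823 x [-54.6 -28.4   1.7] y [-14.8   0.   14.6]
MID
-56 49 [-52.3 -50.2 -49.9] | -48 11 [-51.4 -50.1 -50. ] | -40 29 [-51.5 -51.5 -50.7] | -32 16 [-51.6 -51.4 -50.5] | -24 19 [-57.6 -51.5 -51.1] | -16 101 [-59.2 -54.9 -51.5] | -8 35 [-55.2 -51.4 -50.5] | 0 20 [-51.6 -51.4 -50.4] | 8 35 [-57.4 -52.2 -51.4] | 16 51 [-57.8 -50.7 -49.9] | 24 27 [-50.  -49.9 -49.8] | 32 22 [-50.  -49.5 -46.3] | 40 8 [-50.  -50.  -49.8] | 48 25 [-50.  -49.9 -49.8] | 
hook z 114 73 x [-7.1 -3.1  1.3] y [-18.8   2.1  19.4]
hook z 122 149 x [-6.2 -2.6  4.3] y [-17.2  10.7  18.8]
hook z 130 30 x [-2.9 -2.4  0.5] y [ 0.3  6.8 10.7]
hook z 138 25 x [-2.5 -1.9  1.3] y [ 2.9  8.1 10.7]
hook z 146 21 x [-2.  -1.4  1.3] y [ 6.1  9.4 10.9]
hook z 154 17 x [-1.7 -0.4  2.8] y [ 7.5 10.2 10.9]
hook z 162 13 x [-1.7  0.1  2.5] y [ 9.6 10.6 11. ]
hook z 170 394 x [-13.5  -4.7   3.7] y [-9.4  0.7 10.7]
hook z 178 84 x [-12.8  -7.8   1.8] y [-8.2  1.6  8.3]
22 140 x [27.8 30.6] y [-10.5   8.4] z 25.9
34 1971 x [-0.3 32.4] y [-22.7  20.6] z 35.3
```

View pics/L5b.png

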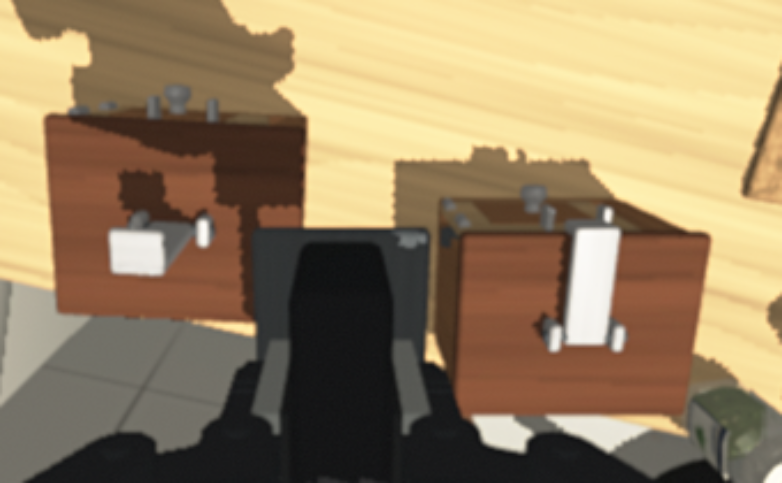

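```bash
python3 - <<'E'
from h import *
P=np.load("/tmp/L5.npz")['P']
L=local(P,607.5,174.9,14); k=(abs(L[...,1])<9)&(L[...,2]>116)&(L[...,2]<130)
for a in range(-56,-8,8):
    q=L[k&(L[...,0]>=a)&(L[...,0]<a+8)]; print(a,np.median(q[:,2]).round(1),end=' ')
print()
for tag in ["L5","L1","L2"]:
    P=np.load(f"/tmp/{tag}.npz")['P']; L=local(P,603.7,-40.4,11.0)
    f=(L[...,2]>20)&(L[...,2]<96)&(L[...,0]<-47.5)&(L[...,0]>-54)
    y=L[...,1][f]; h,e=np.histogram(y,np.arange(28,62,1)); print(tag,dict(zip(e[:-1].astype(int).tolist(),h.tolist())))
E
```

```text
-56 123.1 -48 123.0 -40 123.0 -32 122.8 -24 122.4 -16 122.2 
L5 {28: 2, 29: 3, 30: 2, 31: 3, 32: 2, 33: 3, 34: 3, 35: 6, 36: 0, 37: 0, 38: 0, 39: 0, 40: 0, 41: 0, 42: 0, 43: 0, 44: 0, 45: 1, 46: 3, 47: 4, 48: 4, 49: 3, 50: 1, 51: 4, 52: 3, 53: 3, 54: 2, 55: 2, 56: 2, 57: 3, 58: 3, 59: 4, 60: 0}
L1 {28: 8, 29: 5, 30: 7, 31: 4, 32: 10, 33: 6, 34: 12, 35: 34, 36: 2, 37: 0, 38: 0, 39: 0, 40: 0, 41: 0, 42: 0, 43: 0, 44: 0, 45: 1, 46: 6, 47: 9, 48: 6, 49: 6, 50: 6, 51: 7, 52: 7, 53: 7, 54: 7, 55: 7, 56: 8, 57: 8, 58: 10, 59: 35, 60: 4}
L2 {28: 10, 29: 15, 30: 11, 31: 13, 32: 14, 33: 12, 34: 16, 35: 25, 36: 0, 37: 0, 38: 0, 39: 0, 40: 0, 41: 0, 42: 0, 43: 0, 44: 0, 45: 9, 46: 12, 47: 14, 48: 10, 49: 15, 50: 13, 51: 13, 52: 13, 53: 10, 54: 16, 55: 13, 56: 12, 57: 14, 58: 13, 59: 21, 60: 0}
```

Request:
play_rows:
  targets:
    - [1, 4, -0.8, 0, 1]
    - [1, 8, -1.6, 0, 2]
    - [1, 12, -2.4, 0, 3]
    - [1, 16.6, -3.33, 0, 3.07]
    - [1, 16.6, -3.33, 5, 3.07]
    - [1, 16.6, -3.33, 10, 3.07]
    - [1, 16.6, -3.33, 15, 3.07]
    - [1, 16.6, -3.33, 19, 3.07]
    - [1, 16.6, -3.33, 22, 3.07]
    - [1, 16.6, -3.33, 24.3, 3.07]

```text
clock: 18.1
eef_pos: [424.2, -32.8, 103.6]
tool_rot: [3.14, -0.001, -2.948]
force: [1.2, 0.5, -1.9]
width: 19.0
gripper_force: 64.5
```

Request:
play_rows:
  targets:
    - [1, 0, 0, 0, 0]
    - [1, 0, 0, 0, 0]
    - [1, 0, 0, 0, 0]
    - [1, 0, 0, 0, 0]

```text
clock: 18.5
eef_pos: [425.2, -34.3, 106.6]
tool_rot: [-3.141, 0.003, -2.951]
force: [0.8, 0.2, -2.1]
width: 19.0
gripper_force: 64.3
```

```bash
python3 -c "
from h import *
tip(546.96,-9.56,11)"
```

```text
shift cm (tool) [-2.92   0.125  0.173] yaw now 10.93 F [ 0.8  0.2 -2.1] w 19.04 rp [-1.7997e+02  1.7000e-01]
```

Request:
play_rows:
  targets:
    - [1, -0.7, 0.13, 0.1, -0.07]
    - [1, -1.4, 0.13, 0.1, -0.07]
    - [1, -2.1, 0.13, 0.1, -0.07]
    - [1, -2.1, 0.13, 0.1, -0.07]
    - [1, -2.1, 0.13, 0.1, -0.07]
    - [1, -2.1, 0.13, 0.1, -0.07]

```text
clock: 19.1
eef_pos: [444.1, -29.3, 104.2]
tool_rot: [3.142, -0.001, -2.95]
force: [-0.2, 0.1, -1.9]
width: 18.8
gripper_force: 64.3
```

```bash
python3 -c "
from h import *
tip(546.96,-9.56,11)"
```

```text
shift cm (tool) [-0.973 -0.023 -0.11 ] yaw now 10.99 F [-0.2  0.1 -1.9] w 18.78 rp [ 1.8e+02 -5.0e-02]
```

Aligned; insert to about 6 mm deep, then on slowly.

Request:
play_rows:
  targets:
    - [1, -0.3, -0.02, 0, 0]
    - [1, -0.6, -0.02, 0, 0]
    - [1, -0.9, -0.02, 0, 0]
    - [1, -1.1, -0.02, 0, 0]
    - [1, -1.3, -0.02, 0, 0]
    - [1, -1.5, -0.02, 0, 0]
    - [1, -1.5, -0.02, 0, 0]
    - [1, -1.5, -0.02, 0, 0]

```text
clock: 19.9
eef_pos: [459.2, -26.5, 104.3]
tool_rot: [3.142, -0.0, -2.95]
force: [-0.9, -0.2, -2.2]
width: 18.7
gripper_force: 64.3
```

Request:
play_rows:
  targets:
    - [1, -0.1, 0, 0, 0]
    - [1, -0.2, 0, 0, 0]
    - [1, -0.3, 0, 0, 0]
    - [1, -0.4, 0, 0, 0]
    - [1, -0.5, 0, 0, 0]
    - [1, -0.6, 0, 0, 0]
    - [1, -0.6, 0, 0, 0]

```text
clock: 20.6
eef_pos: [462.5, -26.0, 103.9]
tool_rot: [-3.141, -0.006, -2.95]
force: [-6.2, -1.8, 0.3]
width: 19.1
gripper_force: 64.9
```

```bash
python3 -c "
from h import *
tip(546.96,-9.56,11)"
```

```text
shift cm (tool) [ 0.893  0.005 -0.176] yaw now 10.99 F [-6.2 -1.8  0.3] w 19.06 rp [-179.97   -0.32]
```

Request:
play_rows:
  targets:
    - [1, -0.1, 0, 0, 0]
    - [1, -0.2, 0, 0, 0]
    - [1, -0.3, 0, 0, 0]
    - [1, -0.3, 0, 0, 0]

```text
clock: 21.0
eef_pos: [462.6, -26.1, 103.5]
tool_rot: [-3.141, -0.011, -2.95]
force: [-10.1, -2.3, 2.7]
width: 18.8
gripper_force: 65.2
```

```bash
python3 -c "
from h import *
tip(546.96,-9.56,11)"
```

```text
shift cm (tool) [ 0.907  0.013 -0.262] yaw now 10.98 F [-10.1  -2.3   2.7] w 18.76 rp [-179.95   -0.64]
```

Request:
play_rows:
  targets:
    - [1, 1, 0, 0, 0]
    - [1, 3, 0, 0, 0]
    - [1, 5, 0, 0, 0]
    - [1, 5, 0, 0, 0]
    - [1, 5, 0, -3, 0]
    - [1, 5, 0, -6, 0]
    - [1, 5, -2, -9.6, 0]
    - [1, 5, -4.05, -9.6, 0]
    - [1, 5, -4.05, -9.6, 0]
    - [1, 5, -4.05, -9.6, 0]

```text
clock: 22.0
eef_pos: [427.4, -74.2, 200.4]
tool_rot: [3.141, 0.001, -2.951]
force: [0.1, 0.4, -3.0]
width: 18.7
gripper_force: 64.5
```

```bash
python3 -c "
from h import *
loc(603.6,-39.9,11)"
```

```text
gauge local x,y [-1.796e+02 -1.000e-01] sole z 124.2 yaw 10.92 F [ 0.1  0.4 -3. ] w 18.68
```

Request:
play_rows:
  targets:
    - [1, -3, 0, 0, 0]
    - [1, -5.5, 0, 0, 0]
    - [1, -6.5, 0, 0, 0]
    - [1, -7.3, 0, 0, 0]
    - [1, -8.1, 0, 0, 0]
    - [1, -8.9, 0, 0, 0]
    - [1, -9.7, 0, 0, 0]
    - [1, -10.5, 0, 0, 0]
    - [1, -11.2, 0, 0, 0]
    - [1, -11.2, 0, 0, 0]

```text
clock: 23.0
eef_pos: [538.8, -52.3, 200.7]
tool_rot: [3.141, 0.003, -2.95]
force: [-0.2, -0.2, -2.3]
width: 19.2
gripper_force: 64.5
```

Request:
play_rows:
  targets:
    - [1, 1, 0, 0, 0]
    - [1, 4, 0, 0, 0]
    - [1, 6, 0, -1, 0]
    - [1, 6, 0, -5, 0]
    - [1, 5, 0, -9, 0]
    - [1, 0, 0, -9, 0]
    - [1, -5, 0, -9, 0]
    - [1, -9.5, 0, -9, 0]
    - [1, -11.7, 0, -9, 0]
    - [1, -11.7, 0, -9, 0]

```text
clock: 24.0
eef_pos: [653.4, -29.2, 289.4]
tool_rot: [3.14, 0.001, -2.949]
force: [-0.5, 0.4, -2.6]
width: 19.0
gripper_force: 64.6
```

```bash
python3 -c "
from h import *
loc(603.6,-39.9,11)
P,p,d=cloud('scene'); P2,p2,d2=cloud('side')
a=cv2.resize(p[130:230,220:340,::-1],None,fx=4,fy=4,interpolation=cv2.INTER_CUBIC);b=cv2.resize(p2[120:270,205:285,::-1],None,fx=2.667,fy=2.667,interpolation=cv2.INTER_CUBIC)
cv2.imwrite('pics/m1.png',np.hstack([a,b]))
"
```

```text
gauge local x,y [50.9  1. ] sole z 213.2 yaw 11.06 F [-0.5  0.4 -2.6] w 19.02
```

View pics/m1.png

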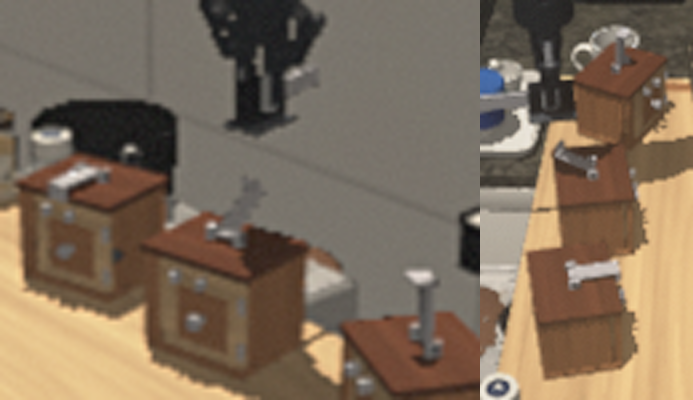

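Request:
play_rows:
  targets:
    - [1, 0, -0.1, 2, 0]
    - [1, 0, -0.1, 4, 0]
    - [1, 0, -0.1, 4.8, 0]
    - [1, 0, -0.1, 5.5, 0]
    - [1, 0, -0.1, 6.2, 0]
    - [1, 0, -0.1, 6.8, 0]
    - [1, 0, -0.1, 7.2, 0]
    - [1, 0, -0.1, 7.4, 0]
    - [1, 0, -0.1, 7.5, 0]
    - [1, 0, -0.1, 7.5, 0]

```text
clock: 25.1
eef_pos: [651.6, -31.4, 215.2]
tool_rot: [3.142, -0.001, -2.95]
force: [0.4, 0.6, -2.4]
width: 19.0
gripper_force: 64.5
```

```bash
python3 -c "
from h import *
loc(603.6,-39.9,11)"
```

```text
gauge local x,y [48.7 -0.8] sole z 139.0 yaw 11.0 F [ 0.4  0.6 -2.4] w 19.01
```

Request:
play_rows:
  targets:
    - [1, 0, 0, 0.15, 0]
    - [1, 0, 0, 0.3, 0]
    - [1, 0, 0, 0.4, 0]
    - [1, 0, 0, 0.5, 0]
    - [1, 0, 0, 0.5, 0]
    - [1, 0, 0, 0.5, 0]

```text
clock: 25.7
eef_pos: [652.0, -31.3, 211.1]
tool_rot: [-3.141, 0.001, -2.95]
force: [-1.6, -0.2, 5.2]
width: 18.9
gripper_force: 65.5
```

```bash
python3 -c "
from h import *
loc(603.6,-39.9,11)"
```

```text
gauge local x,y [49.1 -0.8] sole z 134.9 yaw 11.0 F [-1.6 -0.2  5.2] w 18.91
```

Request:
play_rows:
  targets:
    - [1, 0, 0, 0.1, 0]
    - [1, 0, 0, 0.2, 0]
    - [1, 0, 0, 0.25, 0]
    - [1, 0, 0, 0.25, 0]

```text
clock: 26.1
eef_pos: [652.1, -31.3, 210.5]
tool_rot: [-3.141, 0.002, -2.95]
force: [-4.8, -0.6, 15.7]
width: 19.0
gripper_force: 67.0
```

```bash
python3 -c "
from h import *
loc(603.6,-39.9,11)"
```

```text
gauge local x,y [49.3 -0.8] sole z 134.3 yaw 10.99 F [-4.8 -0.6 15.7] w 19.03
```

Request:
play_rows:
  targets:
    - [1, 0, 0, -3, 0]
    - [1, 0, 0, -8, 0]
    - [1, 0, 0, -12, 0]
    - [1, 1, -1, -14, 6]
    - [1, 3, -4, -14, 14]
    - [1, 6, -8, -14, 22]
    - [1, 9.2, -11.8, -14, 30]
    - [1, 9.2, -11.8, -14, 36]
    - [1, 9.2, -11.8, -14, 36]
    - [1, 9.2, -11.8, -14, 36]

```text
clock: 27.1
eef_pos: [584.2, -163.4, 347.4]
tool_rot: [3.14, -0.001, 2.709]
force: [0.2, 0.1, -1.7]
width: 19.0
gripper_force: 64.4
```

```bash
python3 - <<'E'
from h import *
P,p,d=look("R1"); roofs(P); print('MID hook')
L=local(P,603.7,-40.4,11); k=(abs(L[...,1])<9)&(L[...,2]>114)&(L[...,2]<160)
for a in range(8,64,8):
    q=L[k&(L[...,0]>=a)&(L[...,0]<a+8)]; print(a,np.percentile(q[:,2],[50,95]).round(1) if len(q) else '',end=' ')
cv2.imwrite("pics/R1b.png",cv2.resize(p[60:300,60:460,::-1],None,fx=1.9,fy=1.9))
E
```

```text
tcp [ 584.2 -163.4  347.4] yaw 155.23 w 19.0 F [ 0.2  0.1 -1.7]
roof [292, 68, 143, 141, 9461] (array([603.2, -41.1]), array([103.9, 128. ]), 10.9) 145.1
roof [89, 179, 113, 82, 7616] (array([ 582.8, -310.5]), array([127.7, 104.1]), 64.4) 145.2
MID hook
8 [122.4 123.6] 16 [122.6 123.5] 24 [122.8 123.7] 32 [122.8 124. ] 40 [123.  124.3] 48 [130.9 136.9] 56 [135.4 136.2]
```

View pics/R1b.png

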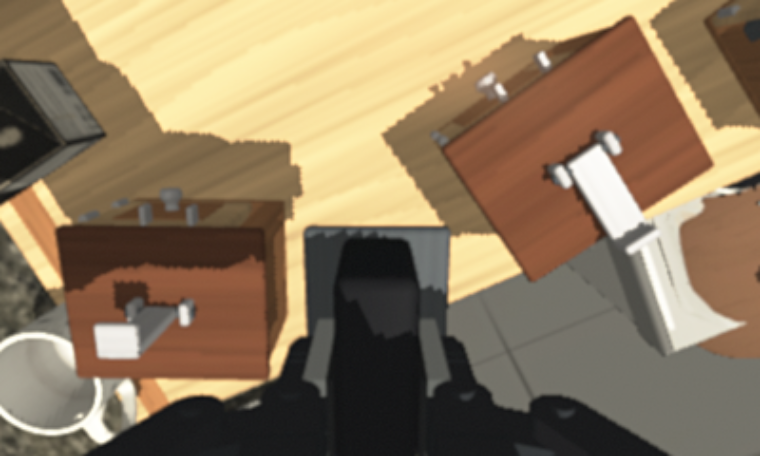

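```bash
python3 - <<'E'
from h import *
D=np.load("/tmp/R1.npz");P=D['P'];T=D['T']
front(P,582.8,-310.5,-25.6)
L=local(P,582.8,-310.5,-25.6)
f=(L[...,2]>20)&(L[...,2]<96)&(L[...,0]<-47)&(L[...,0]>-54)
y=L[...,1][f]; h,e=np.histogram(y,np.arange(28,62,1)); print(dict(zip(e[:-1].astype(int).tolist(),h.tolist())))
Q=(P-T[:3,3])@T[:3,:3];z=Q[...,2]
for lo,hi in [(22,30),(33,38)]:
    q=Q[(z>=lo)&(z<hi)&(abs(Q[...,1])<30)&(Q[...,0]>-110)&(Q[...,0]<60)]; print(lo,len(q),'x',np.percentile(q[:,0],[1,99]).round(1),'y',np.percentile(q[:,1],[1,99]).round(1),'z',np.median(q[:,2]).round(1))
E
```

```text
-56 97 [-51.1 -49.6 -49.4] | -48 64 [-50.9 -49.7 -49.4] | -40 68 [-51.3 -50.9 -49.5] | -32 52 [-51.2 -50.7 -49.5] | -24 38 [-53.1 -51.  -49.6] | -16 145 [-57.9 -52.  -49.8] | -8 72 [-51.4 -50.9 -49.7] | 0 53 [-51.2 -50.8 -49.6] | 8 66 [-56.4 -51.1 -50.7] | 16 121 [-56.2 -49.7 -49.4] | 24 78 [-49.7 -49.5 -49.3] | 32 112 [-49.6 -47.7 -40.9] | 40 26 [-49.8 -49.5 -49.3] | 48 92 [-49.7 -49.5 -35.8] | 
hook z 114 103 x [-6.7 -2.8  2.1] y [-16.7   4.9  20.5]
hook z 122 157 x [-5.9 -2.3  4.8] y [-18.3   6.   18.5]
hook z 130 68 x [-3.5 -2.8  0.6] y [-8.5  2.2 10.5]
hook z 138 50 x [-3.4 -2.9 -0.3] y [-6.8  4.5 10.8]
hook z 146 44 x [-3.5 -2.9  0.5] y [ 0.7  7.2 10.8]
hook z 154 36 x [-3.7 -3.1  0.8] y [ 3.9  9.4 10.8]
hook z 162 25 x [-3.3 -2.3  1.6] y [ 8.  10.1 11.1]
hook z 170 423 x [-16.5  -8.6   0.9] y [-9.3  1.3 10.5]
hook z 178 25 x [-14.4  -9.   -1.7] y [-7.3  1.9  8.4]
{28: 10, 29: 10, 30: 9, 31: 7, 32: 9, 33: 10, 34: 14, 35: 28, 36: 0, 37: 0, 38: 0, 39: 0, 40: 0, 41: 0, 42: 0, 43: 0, 44: 0, 45: 7, 46: 7, 47: 10, 48: 12, 49: 8, 50: 5, 51: 11, 52: 12, 53: 8, 54: 8, 55: 10, 56: 11, 57: 6, 58: 13, 59: 21, 60: 0}
22 151 x [27.8 30.4] y [-9.6  9.3] z 25.8
33 2004 x [-0.5 32.1] y [-21.8  21.6] z 35.3
```

Request:
play_rows:
  targets:
    - [1, 3, -2.4, 0, 0.3]
    - [1, 6, -4.8, 0, 0.8]
    - [1, 9, -7.2, 0, 0.8]
    - [1, 11.4, -9.1, 0, 0.8]
    - [1, 11.4, -9.1, 5, 0.8]
    - [1, 11.4, -9.1, 10, 0.8]
    - [1, 11.4, -9.1, 15, 0.8]
    - [1, 11.4, -9.1, 19, 0.8]
    - [1, 11.4, -9.1, 22, 0.8]
    - [1, 11.4, -9.1, 24.2, 0.8]

```text
clock: 28.15
eef_pos: [442.5, -197.1, 103.6]
tool_rot: [3.14, -0.002, 2.696]
force: [-0.1, -0.7, -1.8]
width: 19.2
gripper_force: 64.5
```

Request:
play_rows:
  targets:
    - [1, 0, 0, 0, 0]
    - [1, 0, 0, 0, 0]
    - [1, 0, 0, 0, 0]
    - [1, 0, 0, 0, 0]

```text
clock: 28.55
eef_pos: [443.3, -199.3, 107.1]
tool_rot: [3.141, 0.003, 2.692]
force: [0.4, -0.3, -1.9]
width: 19.3
gripper_force: 64.3
```

```bash
python3 -c "
from h import *
tip(555.7,-252.2,-25.6)"
```

```text
shift cm (tool) [-2.927  0.121  0.227] yaw now -25.77 F [ 0.4 -0.3 -1.9] w 19.31 rp [1.7998e+02 1.6000e-01]
```

Request:
play_rows:
  targets:
    - [1, -0.7, 0.12, 0.1, -0.15]
    - [1, -1.4, 0.12, 0.1, -0.15]
    - [1, -2.1, 0.12, 0.1, -0.15]
    - [1, -2.1, 0.12, 0.1, -0.15]
    - [1, -2.1, 0.12, 0.1, -0.15]
    - [1, -2.1, 0.12, 0.1, -0.15]

```text
clock: 29.15
eef_pos: [461.2, -207.0, 104.7]
tool_rot: [-3.141, -0.001, 2.694]
force: [-0.4, 0.6, -3.0]
width: 19.1
gripper_force: 64.3
```

```bash
python3 -c "
from h import *
tip(555.7,-252.2,-25.6)"
```

```text
shift cm (tool) [-0.976  0.017 -0.064] yaw now -25.65 F [-0.4  0.6 -3. ] w 19.1 rp [-1.7999e+02 -5.0000e-02]
```

Request:
play_rows:
  targets:
    - [1, -0.3, 0.02, 0, 0]
    - [1, -0.6, 0.02, 0, 0]
    - [1, -0.9, 0.02, 0, 0]
    - [1, -1.1, 0.02, 0, 0]
    - [1, -1.3, 0.02, 0, 0]
    - [1, -1.5, 0.02, 0, 0]
    - [1, -1.5, 0.02, 0, 0]
    - [1, -1.5, 0.02, 0, 0]

```text
clock: 29.95
eef_pos: [475.2, -213.4, 104.8]
tool_rot: [3.142, -0.0, 2.694]
force: [0.1, -1.0, -1.5]
width: 19.2
gripper_force: 64.3
```

Request:
play_rows:
  targets:
    - [1, -0.1, 0, 0, 0]
    - [1, -0.2, 0, 0, 0]
    - [1, -0.3, 0, 0, 0]
    - [1, -0.4, 0, 0, 0]
    - [1, -0.5, 0, 0, 0]
    - [1, -0.6, 0, 0, 0]
    - [1, -0.7, 0, 0, 0]
    - [1, -0.7, 0, 0, 0]

```text
clock: 30.75
eef_pos: [478.0, -215.0, 104.2]
tool_rot: [-3.14, -0.008, 2.694]
force: [-8.1, 4.1, 2.6]
width: 18.8
gripper_force: 65.1
```

```bash
python3 -c "
from h import *
tip(555.7,-252.2,-25.6)"
```

```text
shift cm (tool) [ 0.888  0.002 -0.163] yaw now -25.62 F [-8.1  4.1  2.6] w 18.77 rp [-179.93   -0.44]
```

Request:
play_rows:
  targets:
    - [1, 1, 0, 0, 0]
    - [1, 3, 0, 0, 0]
    - [1, 5, 0, 0, 0]
    - [1, 5, 0, 0, 0]
    - [1, 5, 0, -3, 0]
    - [1, 5, 0, -6, 0]
    - [1, 5, -2, -9.6, 0]
    - [1, 5, -4.05, -9.6, 0]
    - [1, 5, -4.05, -9.6, 0]
    - [1, 5, -4.05, -9.6, 0]

```text
clock: 31.75
eef_pos: [419.3, -231.8, 201.0]
tool_rot: [3.141, 0.001, 2.692]
force: [0.2, 0.4, -2.2]
width: 18.9
gripper_force: 64.5
```

```bash
python3 -c "
from h import *
loc(583,-310.2,-25.6)"
```

```text
gauge local x,y [-181.5   -0. ] sole z 124.8 yaw -25.73 F [ 0.2  0.4 -2.2] w 18.91
```

Request:
play_rows:
  targets:
    - [1, -3, 0, 0, 0]
    - [1, -5.5, 0, 0, 0]
    - [1, -6.5, 0, 0, 0]
    - [1, -7.3, 0, 0, 0]
    - [1, -8.1, 0, 0, 0]
    - [1, -8.9, 0, 0, 0]
    - [1, -9.7, 0, 0, 0]
    - [1, -10.5, 0, 0, 0]
    - [1, -11.4, 0, 0, 0]
    - [1, -11.4, 0, 0, 0]

```text
clock: 32.75
eef_pos: [523.9, -281.7, 201.2]
tool_rot: [3.141, 0.004, 2.694]
force: [0.5, -0.2, -1.6]
width: 18.8
gripper_force: 64.5
```

Request:
play_rows:
  targets:
    - [1, 1, 0, 0, 0]
    - [1, 4, 0, 0, 0]
    - [1, 6, 0, -1, 0]
    - [1, 6, 0, -5, 0]
    - [1, 5, 0, -9, 0]
    - [1, 0, 0, -9, 0]
    - [1, -5, 0, -9, 0]
    - [1, -9.5, 0, -9, 0]
    - [1, -11.7, 0, -9, 0]
    - [1, -11.7, 0, -9, 0]

```text
clock: 33.75
eef_pos: [628.7, -331.9, 289.4]
tool_rot: [3.141, 0.001, 2.694]
force: [-0.3, 0.3, -2.5]
width: 19.0
gripper_force: 64.6
```

```bash
python3 -c "
from h import *
loc(583,-310.2,-25.6)
d=ctrl.get_image('side')[1]; P,_,_=cloud('side',d); L=local(P,583,-310.2,-25.6)
for h in range(122,180,8):
    q=L[(L[...,2]>=h)&(L[...,2]<h+8)&(abs(L[...,1])<22)&(abs(L[...,0])<75)]
    if len(q): print(h,len(q),np.percentile(q[:,0],[5,50,95]).round())
"
```

```text
gauge local x,y [50.6  0.2] sole z 213.2 yaw -25.66 F [-0.3  0.3 -2.5] w 19.01
122 18 [-2.  9. 20.]
130 12 [18. 23. 31.]
138 14 [28. 35. 44.]
146 5 [40. 40. 45.]
154 6 [35. 38. 40.]
```

```bash
python3 -c "
from h import *
for n in ['/tmp/side0.npz','/tmp/scene0.npz']:
    c=n[5:-5]; P,_,_=cloud(c,np.load(n)['d'])
    q=P[(P[...,0]>630)&(P[...,0]<750)&(P[...,1]>-430)&(P[...,1]<-300)&(P[...,2]<400)]
    print(c,len(q),np.percentile(q[:,2],[50,95,100]).round() if len(q) else '')
"
```

```text
side 266 [ 23. 108. 123.]
scene 131 [104. 136. 148.]
```

Request:
play_rows:
  targets:
    - [1, 0, 0, 2, 0]
    - [1, 0, 0, 3, 0]
    - [1, 0, 0, 3, 0]

```text
clock: 34.1
eef_pos: [625.0, -330.7, 259.1]
tool_rot: [-3.141, -0.005, 2.694]
force: [-0.2, -0.6, -2.1]
width: 19.0
gripper_force: 64.6
```

Request:
play_rows:
  targets:
    - [1, 0, 0, 1.2, 0]
    - [1, 0, 0, 2.2, 0]
    - [1, 0, 0, 3, 0]
    - [1, 0, 0, 3.6, 0]
    - [1, 0, 0, 4, 0]
    - [1, 0, 0, 4.4, 0]
    - [1, 0, 0, 4.7, 0]
    - [1, 0, 0, 4.9, 0]
    - [1, 0, 0, 5.0, 0]
    - [1, 0, 0, 5.0, 0]

```text
clock: 35.1
eef_pos: [627.1, -331.3, 211.3]
tool_rot: [-3.142, 0.0, 2.694]
force: [-0.1, 0.5, 2.0]
width: 19.0
gripper_force: 65.0
```

Request:
play_rows:
  targets:
    - [1, 0, 0, 0.1, 0]
    - [1, 0, 0, 0.2, 0]
    - [1, 0, 0, 0.25, 0]
    - [1, 0, 0, 0.25, 0]

```text
clock: 35.5
eef_pos: [627.3, -331.3, 210.8]
tool_rot: [-3.141, 0.001, 2.694]
force: [-4.7, 2.3, 11.4]
width: 19.0
gripper_force: 66.3
```

```bash
python3 -c "
from h import *
loc(583,-310.2,-25.6)"
```

```text
gauge local x,y [49.1  0.1] sole z 134.6 yaw -25.66 F [-4.7  2.3 11.4] w 18.98
```

Request:
play_rows:
  targets:
    - [1, 0, 0, -3, 0]
    - [1, 0, 0, -8, 0]
    - [1, 0, 0, -12, 0]
    - [1, 1, 1, -14, 0]
    - [1, 4, 4, -14, 0]
    - [1, 7, 8, -14, 0]
    - [1, 11, 13, -14, 0]
    - [1, 11, 13, -14, 0]
    - [1, 11, 13, -14, 0]
    - [1, 11, 13, -14, 0]

```text
clock: 36.5
eef_pos: [584.4, -167.6, 348.2]
tool_rot: [-3.14, 0.001, 2.693]
force: [-0.2, -1.5, -1.9]
width: 19.1
gripper_force: 64.5
```

```bash
python3 - <<'E'
from h import *
P,p,d=look("R2"); roofs(P)
L=local(P,582.8,-310.5,-25.6); k=(abs(L[...,1])<9)&(L[...,2]>114)&(L[...,2]<160)
for a in range(8,64,8):
    q=L[k&(L[...,0]>=a)&(L[...,0]<a+8)]; print(a,np.percentile(q[:,2],[50,95]).round(1) if len(q) else '',end=' ')
T=pose();Q=(P-T[:3,3])@T[:3,:3];z=Q[...,2]
for lo,hi in [(22,30),(33,38)]:
    q=Q[(z>=lo)&(z<hi)&(abs(Q[...,1])<30)&(Q[...,0]>-110)&(Q[...,0]<60)]; print(lo,len(q),'x',np.percentile(q[:,0],[1,99]).round(1),'y',np.percentile(q[:,1],[1,99]).round(1),'z',np.median(q[:,2]).round(1))
print(ctrl.read_state()['qpos'].round(2))
E
```

```text
tcp [ 584.4 -167.6  348.2] yaw 154.32 w 19.1 F [-0.2 -1.5 -1.9]
roof [296, 64, 143, 142, 9577] (array([603.1, -41.3]), array([103.7, 127.6]), 11.0) 145.1
roof [93, 179, 114, 81, 7594] (array([ 582.8, -310.6]), array([127.9, 104.2]), 64.3) 145.3
8 [122.5 123.7] 16 [122.7 123.7] 24 [123. 124.] 32 [123.  124.2] 40 [123.2 124.8] 48 [128.  136.6] 56 [136.6 136.7] 22 139 x [28.1 30.7] y [-8.8 10.1] z 25.6
33 2006 x [-0.4 32.5] y [-21.   22.4] z 35.0
[ 0.46  0.5  -0.37  1.51  0.19  1.17  1.18]
```

Request:
play_rows:
  targets:
    - [1, 3.3, 3.7, 0, -5]
    - [1, 6.6, 7.4, 0, -10]
    - [1, 9.9, 11.1, 0, -15]
    - [1, 13.2, 14.8, 0, -20]
    - [1, 16.5, 18.5, 0, -25]
    - [1, 19.8, 22.2, 0, -30]
    - [1, 23.1, 25.9, 0, -35]
    - [1, 26.4, 29.6, 0, -40]
    - [1, 29.7, 33.3, 0, -45]
    - [1, 33, 37, 0, -50]

```text
clock: 37.55
eef_pos: [448.3, 310.2, 348.1]
tool_rot: [-3.141, 0.001, -2.717]
force: [1.7, 0.7, -1.6]
width: 18.4
gripper_force: 64.5
```

Request:
play_rows:
  targets:
    - [1, 0, 0, 0, 0]
    - [1, 0, 0, 0, 0]
    - [1, 0, 0, 0, 0]

```text
clock: 37.85
eef_pos: [448.7, 307.7, 347.7]
tool_rot: [-3.14, -0.001, -2.721]
force: [0.3, -0.3, -2.6]
width: 18.9
gripper_force: 64.4
```

```bash
cat >> h.py <<'E'
def goto(x,y,z):
    T=pose(); print('shift cm',(T[:3,:3].T@(np.array([x,y,z])-T[:3,3])/10).round(2),'yaw',np.degrees(np.arctan2(-T[1,0],-T[0,0])).round(1),T[:3,3].round(1))
E
python3 - <<'E'
from h import *
goto(438,350,110)
P,p,d=look("M1"); z=P[...,2]
m=((z>39.5)&(z<45)&(P[...,0]<600)&(P[...,1]>200)).astype(np.uint8)
m=cv2.morphologyEx(m,cv2.MORPH_OPEN,np.ones((3,3)))
n,l,st,ce=cv2.connectedComponentsWithStats(m); i=1+st[1:,4].argmax()
print(st[i],rect(P[l==i][:,:2]))
E
```

```text
shift cm [-0.77  4.33 23.77] yaw 24.1 [448.7 307.7 347.7]
tcp [448.7 307.7 347.7] yaw -155.89 w 18.9 F [ 0.3 -0.3 -2.6]
[ 242  100  103  123 6270] (array([440.1, 351.9]), array([159.6, 120. ]), 5.0)
```

Request:
play_rows:
  targets:
    - [1, -0.8, 4.3, 2, 0]
    - [1, -0.8, 4.3, 7, 0]
    - [1, -0.8, 4.3, 12, 0]
    - [1, -0.8, 4.3, 17, 0]
    - [1, -0.8, 4.3, 21, 0]
    - [1, -0.8, 4.3, 23.5, 0]
    - [1, -0.8, 4.3, 24.5, 0]
    - [1, -0.8, 4.3, 24.8, 0]
    - [1, -0.8, 4.3, 24.8, 0]
    - [1, -0.8, 4.3, 24.8, 0]

```text
clock: 38.9
eef_pos: [437.7, 352.9, 101.9]
tool_rot: [3.141, 0.003, -2.717]
force: [0.2, 0.0, -1.2]
width: 19.1
gripper_force: 64.4
```

Request:
play_rows:
  targets:
    - [1, 0, 0, 0.3, 0]
    - [1, 0, 0, 0.6, 0]
    - [1, 0, 0, 0.9, 0]
    - [1, 0, 0, 1.1, 0]
    - [1, 0, 0, 1.1, 0]
    - [1, 0, 0, 1.1, 0]

```text
clock: 39.5
eef_pos: [436.5, 352.4, 89.2]
tool_rot: [3.142, -0.0, -2.716]
force: [-0.8, 0.3, -1.4]
width: 19.0
gripper_force: 64.4
```

Request:
play_rows:
  targets:
    - [1, 0, 0, 0.15, 0]
    - [1, 0, 0, 0.3, 0]
    - [1, 0, 0, 0.4, 0]
    - [1, 0, 0, 0.5, 0]
    - [1, 0, 0, 0.55, 0]
    - [1, 0, 0, 0.55, 0]

```text
clock: 40.1
eef_pos: [436.5, 352.3, 84.2]
tool_rot: [-3.141, 0.0, -2.717]
force: [-1.5, -0.8, 4.1]
width: 19.0
gripper_force: 65.3
```

Contact with the mat. Open, then lift straight up and look.

Request:
play_rows:
  targets:
    - [0.7, 0, 0, 0, 0]
    - [0.4, 0, 0, 0, 0]
    - [0, 0, 0, 0, 0]
    - [0, 0, 0, 0, 0]
    - [0, 0, 0, 0, 0]
    - [0, 0, 0, 0, 0]
    - [0, 0, 0, -1, 0]
    - [0, 0, 0, -3, 0]
    - [0, 0, 0, -6, 0]
    - [0, 0, 0, -10, 0]

```text
clock: 41.1
eef_pos: [435.7, 351.6, 184.3]
tool_rot: [-3.141, -0.003, -2.716]
force: [1.1, 0.7, 0.2]
width: 85.1
gripper_force: 0.0
```

Request:
play_rows:
  targets:
    - [0, 0, 0, -5, 0]
    - [0, 2, 0, -9, 0]
    - [0, 4, 0, -11, 0]
    - [0, 4, 0, -11, 0]
    - [0, 4, 0, -11, 0]
    - [0, 4, 0, -11, 0]

```text
clock: 41.7
eef_pos: [400.6, 335.3, 292.9]
tool_rot: [-3.141, -0.001, -2.717]
force: [0.9, -0.2, 0.1]
width: 85.2
gripper_force: 0.0
```

```bash
python3 - <<'E'
from h import *
P,p,d=look("E1"); z=P[...,2]
r=ctrl.trace("wrist","gauge"); print([(x['bbox'],x['confidence']) for x in r])
m=r[0]['pixels']
for lo,hi in [(45,52),(82,95)]:
    q=P[m&(z>lo)&(z<hi)]; print(lo,len(q),rect(q[:,:2]),np.median(q[:,2]))
a=p[:,:,::-1]; s=ctrl.get_image('scene')[0][100:320,140:420,::-1]
cv2.imwrite('pics/E1b.png',np.hstack([cv2.resize(a,(373,280)),cv2.resize(s,(356,280))]))
E
```

```text
tcp [400.6 335.3 292.9] yaw -155.69 w 85.2 F [ 0.9 -0.2  0.1]
[([252.7, 146.9, 289.3, 248.7], 0.98)]
45 831 (array([402.5, 351.9]), array([63.5, 43.9]), 28.8) 48.98528407591243
82 850 (array([402.3, 352. ]), array([59.9, 20. ]), 28.6) 88.94099405884691
```

View pics/E1b.png

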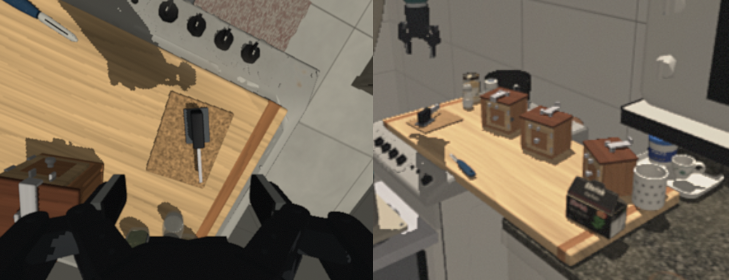

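Request:
play_rows:
  targets:
    - [0, -0.4, 0.7, 4, -2]
    - [0, -0.85, 1.45, 8, -4.5]
    - [0, -0.85, 1.45, 12, -4.5]
    - [0, -0.85, 1.45, 16, -4.5]
    - [0, -0.85, 1.45, 19, -4.5]
    - [0, -0.85, 1.45, 20.5, -4.5]
    - [0, -0.85, 1.45, 20.7, -4.5]
    - [0, -0.85, 1.45, 20.7, -4.5]
    - [0.5, -0.85, 1.45, 20.7, -4.5]
    - [1, -0.85, 1.45, 20.7, -4.5]

```text
clock: 42.85
eef_pos: [402.4, 353.1, 87.8]
tool_rot: [3.141, 0.002, -2.638]
force: [0.5, 0.3, -0.5]
width: 59.4
gripper_force: 0.0
```

Request:
play_rows:
  targets:
    - [1, 0, 0, 0, 0]
    - [1, 0, 0, 0, 0]
    - [1, 0, 0, 0, 0]
    - [1, 0, 0, 0, 0]
    - [1, 0, 0, 0, 0]
    - [1, 0, 0, 0, 0]

```text
clock: 43.45
eef_pos: [402.2, 352.8, 87.5]
tool_rot: [-3.142, 0.001, -2.638]
force: [-0.7, -0.0, 5.5]
width: 19.1
gripper_force: 59.8
```

```bash
python3 -c "
from h import *
goto(438,350,90); print(ctrl.read_state()['width'],ctrl.read_state()['force'])"
```

```text
shift cm [-3.   -1.97 -0.25] yaw 28.8 [402.2 352.8  87.5]
19.054514765866724 [-7.24342598e-01 -4.12027597e-03  5.47477870e+00]
```

Request:
play_rows:
  targets:
    - [1, 0, 0, -0.8, 0]
    - [1, 0, 0, -1.5, 0]
    - [1, -1, -0.7, -1.5, 0]
    - [1, -2, -1.3, -1.5, 0]
    - [1, -3, -2, -1.5, 0]
    - [1, -3, -2, -1.5, 0]
    - [1, -3, -2, -1, 0]
    - [1, -3, -2, -0.6, 0]
    - [1, -3, -2, -0.4, 0]
    - [1, -3, -2, -0.4, 0]

```text
clock: 44.45
eef_pos: [437.1, 349.5, 90.3]
tool_rot: [-3.141, -0.001, -2.637]
force: [-1.1, 0.3, -2.1]
width: 18.7
gripper_force: 58.8
```

Request:
play_rows:
  targets:
    - [1, 0, 0, 0.15, 0]
    - [1, 0, 0, 0.3, 0]
    - [1, 0, 0, 0.4, 0]
    - [1, 0, 0, 0.4, 0]
    - [1, 0, 0, 0.4, 0]

```text
clock: 44.95
eef_pos: [437.7, 349.7, 87.4]
tool_rot: [-3.141, 0.0, -2.638]
force: [-1.9, -1.2, 4.7]
width: 19.0
gripper_force: 59.9
```

Request:
play_rows:
  targets:
    - [0.7, 0, 0, 0, 0]
    - [0.4, 0, 0, 0, 0]
    - [0, 0, 0, 0, 0]
    - [0, 0, 0, 0, 0]
    - [0, 0, 0, 0, 0]
    - [0, 0, 0, 0, 0]
    - [0, 0, 0, -1, 0]
    - [0, 0, 0, -3, 0]
    - [0, 0, 0, -6, 0]
    - [0, 0, 0, -10, 0]

```text
clock: 45.95
eef_pos: [437.0, 348.8, 187.3]
tool_rot: [-3.141, -0.003, -2.638]
force: [0.9, 0.5, -0.3]
width: 85.1
gripper_force: 0.0
```

Request:
play_rows:
  targets:
    - [0, 0, 0, -5, 0]
    - [0, 2, 0, -9, 0]
    - [0, 4, 0, -11, 0]
    - [0, 4, 0, -11, 0]
    - [0, 4, 0, -11, 0]
    - [0, 4, 0, -11, 0]

```text
clock: 46.55
eef_pos: [403.2, 329.8, 296.0]
tool_rot: [-3.141, -0.001, -2.639]
force: [0.3, -0.0, -0.3]
width: 85.2
gripper_force: 0.0
```

```bash
python3 - <<'E'
from h import *
P,p,d=look("E2"); z=P[...,2]
r=ctrl.trace("wrist","gauge"); print([(x['bbox'],x['confidence']) for x in r])
m=r[0]['pixels']
for lo,hi in [(45,52),(82,95)]:
    q=P[m&(z>lo)&(z<hi)]; print(lo,len(q),rect(q[:,:2]),np.median(q[:,2]))
E
```

```text
tcp [403.2 329.8 296. ] yaw -151.18 w 85.2 F [ 0.3 -0.  -0.3]
[([245.1, 169.7, 275.8, 263.5], 0.69)]
45 744 (array([438.2, 348.3]), array([63.2, 42.8]), 28.0) 49.17513433499249
82 777 (array([438. , 348.3]), array([59.4, 19.5]), 29.3) 88.91912729257865
```

```bash
python3 -c "
from cell import ctrl
print(ctrl.finish_job())"
```

```text
the job is handed in; nothing more can be done
None
```

The job is handed in: the left gap was free, so its hook is down in the catch; the middle and right gaps jammed at about 9 mm, so their hooks are folded back flat. The gauge, which was found knocked about 3 cm aside after I had set it down, is back upright at the centre of its cork mat.

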